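Raise the phone stand four clicks and lay the phone on it

ROBOT

A 6-joint arm with a two-finger parallel gripper is mounted at the origin on a cart in front of the work surface, level with it; the furniture and walls round the work are solid. World frame = base frame: x ahead of the robot, y to its left, z up, the work surface at z = 0. Lengths are in mm, angles in rad, forces in N, time in s.
With the tool pointing down it reaches from about 300 to 775 mm from the base axis. Payload 14.6 kg.
Tool frame: the origin (TCP) lies between the finger pads; the fingertips stand 11 mm ahead of it and the grasp point (between the pads) lies 8 mm behind it; z points along the fingers, y is the direction in which the jaws open and shut (so a half turn about z gives the same grasp; the last joint's range is limited). The gripper opens to 94 mm and grips with 3 to 60 N. Pads are 16 mm wide; open, the fingers measure 119 mm over their backs; the gripper's body (75 mm by 177 mm) begins 78 mm behind the grasp point.
Start: joints at [1.272, 0.3, 1.521, -0, 1.321, -0.067], TCP at [126.349, 535.28, 193.546] pointing down, gripper open.
Joint ranges: [-3.03, 3.03], [-0.79, 2.21], [0.23, 2.52], [-1.04, 4.18], [0, 3.07], [-2.55, 2.55]. Speed limits (rad/s): [2.22, 2.22, 2.57, 3.14, 3.14, 3.14].

INTERFACE

Orientations are given as [roll, pitch, yaw] about the fixed x, y, z axes, in that order (R = Rz(yaw) Ry(pitch) Rx(roll)).
In Python, from cell import * gives the robot as it stands.
- The arm moves only by the tool arm_command, never from a script. Its argument "deltas" is a list of rows, each an object with "xyz": the shift along the world's x, y, z in m, a list of three; "turn": the turn, a rotation vector about the world's x, y, z in rad, a list of three. A call has 1 to 12 rows; each row shifts and turns the commanded pose from where the row before left it; what a row does not reach is not made up. A row lasts 1/8 s, in which the tool goes at most 62.5 mm and 10.7 degrees, less where a joint would pass 70% of its speed; a pose out of reach is approached as far as the arm can. A call with a gripper value outside its range is refused whole. "gripper" is the closure, from 0 (fully open) to 1 (shut), set as the call begins (left out, the last holds). The fingers move at their own pace and stop on an object; "force" is the grip in N (left out, the last holds). Time passes only in rows, so rows that do not move let the fingers close. It gives the time, the measured TCP pose, the force and the opening at its end, in the units of the state.
- read_state(): the state, without advancing time (a new reading comes with each control period).
- camera(name): name is "scene" or "top" or "wrist"; returns a dict with "color" (480x640x3 uint8, red, green, blue), "fx", "fy", "cx", "cy" (pixels), "rvec" (rotation vector, rad) and "tvec" (3), from world to camera coordinates, as OpenCV has them; the wrist camera has in their place "mount" (4x4, takes a point from camera to tool coordinates, whose origin is the TCP and whose axes are the flange's). Camera axes: x right, y down, z forward; pixel columns grow to the right and rows downward; lengths in mm; the calibration is good to about 2 mm. A picture is of the moment at which its call begins: read the wrist's pose just before it. There is no depth.
- sign_off(): hands the job in, once; it reports no verdict.
The state is a dict: "clock": time; "joints": joint angles; "qd": joint speeds; "effort": joint torques, N m; "eef_pos": TCP position; "eef_rot": TCP orientation; "wrist_force": force on the tool from outside, world axes, zero at the start; "moment": the same for the moment, N m; "finger_gap": finger opening in mm.
Only numpy, scipy, OpenCV 4.12 (cv2) and the standard library are available. Lean on these libraries where they do the work, as an engineer would, in place of code of your own. Each camera call takes 0.05 s, during which the arm holds its last target.

TASK

Pull the phone stand's ratchet column straight up until it has clicked exactly four times, then let it down gently so that it stands on its catch, and let go. It cannot be lowered again, so do not pull past the fourth click. Then lay the black phone flat in the stand's tray, lengthwise inside the low rim, without pressing down hard, and leave the other things on the worktop where they are.

Things in the scene. Friction and masses are not known exactly. Their poses are not given: they have to be found in the camera images.
- tray (a point): Wooden tray on top of the phone stand's column: 114 mm long (x, uphill) by 62 mm wide (y, level), 8 mm thick, sloping 15 degrees down towards its -x end. Origin: centre of the floor's upper face; z square to it. A rim 4 mm wide and 4 mm high leaves 106 x 54 mm inside. At the start (column fully down) the origin is 187 mm above the worktop. Moves only with the column, straight up and down.
- stand: The phone stand: dark round steel base, 120 mm across and 13 mm high, fixed to the worktop; grey square metal sleeve 34 x 36 mm, 151 mm high, in which the column slides, with a ratchet case on its +x side. Origin: centre of the base's underside; z up; x and y head as the tray's do. The catch inside the case sits at a different height from stand to stand.
- phone: Black closed flip phone lying flat on the worktop, 46 mm (x) by 95 mm (y) by 19 mm (z, thickness), 0.08 to 0.16 kg. Origin: centre of its underside; z up. Grip it across its 46 mm width, at its upper half so that the fingers clear the tray's rim. Either end may point uphill in the tray.
- burner_cap_2: Bystander: dark flat disc, 75 mm across, 9 mm high, on the worktop between phone and stand. Origin: centre of underside.
- burner_cap_3: Bystander: dark flat disc, 101 mm across, 9 mm high, near the front edge. Origin: centre of underside.
- wooden_spoon: Bystander: wooden spoon, 284 mm long, lying near the front edge. Origin: at its handle end.
- canister_1: Bystander: open porcelain jar, 114 mm across, 122 mm high. Origin: centre of underside.
- canister_lid_1: Bystander: porcelain lid with a round knob, 119 mm across, 65 mm high, on the worktop. Origin: centre of underside.
- kettle: Bystander: white kettle with a black handle, 229 x 258 x 232 mm, at the far left. Origin: centre of underside.
- grip (a point): Centre of the dark steel block under the tray, part of the column: 62 mm wide (along the tray's y, flush with the tray's flanks), 44 mm long, 26 mm high; 22 mm below the tray's origin. Grip tray and block firmly together from above across the 62 mm. Free lifting takes 4 to 7 N; before a click the pull grows by 5 to 12 N over about 5 mm, then drops suddenly; the catch is under 3 to 6 mm later. Pull at under 40 mm/s.
- column: Sliding column with the tray on top; origin: its foot, hidden in the sleeve, 187 mm below the tray's origin. Six hidden notches, 12 mm apart. The first click comes at an unknown lift of 13 to 47 mm, the next every 12 mm. At a click the catch snaps under a notch. Let go, the column sinks 0 to 12 mm and stands on the last notch that clicked, or falls right down if none has. Weighs 0.39 to 0.58 kg.
Things that resemble listed ones, but are neither listed nor needed, are in the scene too. There is more than one size of the phone; the one meant has the size given above.

How it is judged:
By the outcome, as a careful person would: the job done as asked, in the order asked, and still so for the second after the job is handed in, with the robot touching nothing.
It also fails if it takes over 72 s, if anything falls off the work surface, if the arm or the gripper's body presses on something with over 40 N, if the wrist force passes 120 N, or if a joint passes its speed limit or range.

## Working session

There is one attempt and no reset: what is moved stays moved. The work goes in short steps, Python scripts to look and compute and a tool call to move; the robot and the scene stay as the last step left them, time stands still between calls to the robot, and variables do not carry over. Pictures are saved under pics/ and viewed, and the job is handed in when it is done.

Besides the shell and the picture viewer there is one more tool, called after "Emit:" by a JSON object that holds its "op" and its "data", one argument or row to a line. arm_command: Moves the arm, as the interface text tells. Its arguments: {"type":"object","properties":{"deltas":{"type":"array","items":{"type":"object","properties":{"xyz":{"type":"array","items":{"type":"number"}},"turn":{"type":"array","items":{"type":"number"}}}}},"gripper":{"type":"number"},"force":{"type":"number"}},"required":["deltas"]}

```bash
mkdir -p pics; ls; python3 - <<'E'
from cell import *
import cv2
print(read_state())
for n in ["scene","top","wrist"]:
    c=camera(n); cv2.imwrite(f"pics/{n}0.png",c["color"][:,:,::-1])
    print(n,{k:v for k,v in c.items() if k!="color"})
E
```

```text
pics
{'clock': 0.0, 'joints': array([ 1.27239280e+00,  3.00473862e-01,  1.52157334e+00,  1.60996100e-05,
        1.32070288e+00, -6.66096040e-02]), 'qd': array([-0.00044153, -0.00083915,  0.0021333 , -0.00202659,  0.00143608,
       -0.00172093]), 'effort': array([ 8.45207651e-04, -5.31811273e+01, -3.52728724e+01,  7.08086975e-02,
        2.44824355e-02, -6.69562291e-05]), 'eef_pos': array([126.27102002, 535.02719325, 192.98810112]), 'eef_rot': array([-3.14043883e+00, -9.25983810e-05,  2.90979468e+00]), 'wrist_force': array([-1.13474396,  0.15654722, -0.74894265]), 'moment': array([ 0.05300393,  0.00119639, -0.03784457]), 'finger_gap': 93.96115449753563}
scene {'fx': 498.42191445839484, 'fy': 498.42191445839484, 'cx': 320.12870994247567, 'cy': 230.7763504799481, 'rvec': array([ 1.09903569, -2.23737777,  1.11916539]), 'tvec': array([ 421.73526802,  236.44836537, 1281.04732673])}
top {'fx': 601.0177201226303, 'fy': 601.0177201226303, 'cx': 319.4299240739706, 'cy': 235.09603831173908, 'rvec': array([ 1.76971404, -2.25179889,  0.44512159]), 'tvec': array([ 304.52444311,  410.53230384, 1456.04289267])}
wrist {'fx': 336.6118775408116, 'fy': 336.6118775408116, 'cx': 309.86425565553, 'cy': 236.73516553156554, 'mount': array([[ 3.57214153e-04, -9.69837715e-01, -2.43751264e-01,
         7.10880698e+01],
       [ 9.99999574e-01,  5.53757323e-04, -7.37804322e-04,
         4.53129375e-01],
       [ 8.50529505e-04, -2.43750897e-01,  9.69837500e-01,
        -1.89829493e+02],
       [ 0.00000000e+00,  0.00000000e+00,  0.00000000e+00,
         1.00000000e+00]])}
```

View pics/scene0.png

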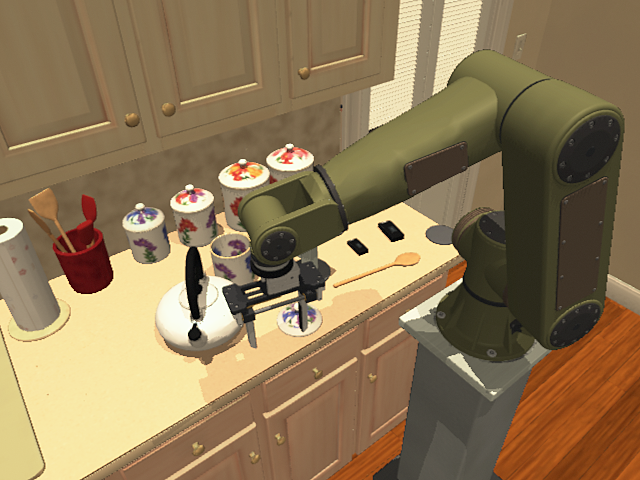

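View pics/top0.png

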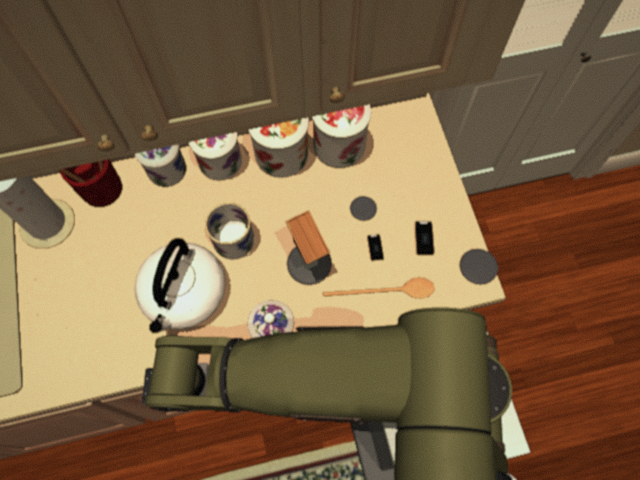

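View pics/wrist0.png

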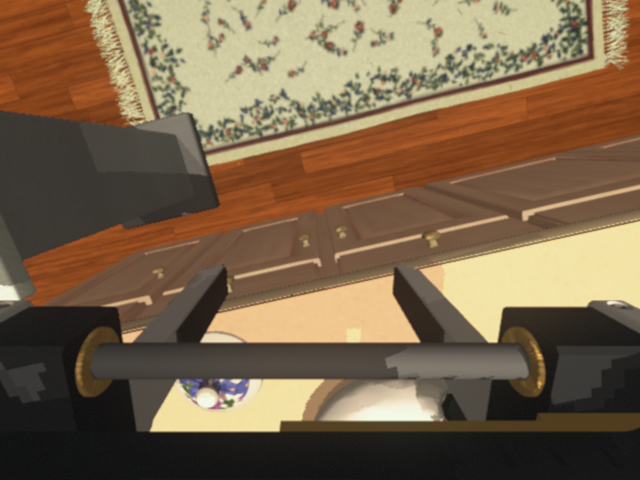

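The top view shows the tray at about (310,237), with its base at (310,262). The phones are at (376,247), the smaller one, and (425,238), the larger. The cap between is at (363,208). Next I'll measure these.

```bash
cat > h.py <<'E'
import numpy as np, cv2
def ray(c,uv):
    R=cv2.Rodrigues(np.array(c["rvec"]))[0]; t=np.array(c["tvec"])
    d=R.T@np.array([(uv[0]-c["cx"])/c["fx"],(uv[1]-c["cy"])/c["fy"],1.]); o=-R.T@t
    return o,d/np.linalg.norm(d)
def onz(c,uv,z):
    o,d=ray(c,uv); return o+d*(z-o[2])/d[2]
def proj(c,P):
    return cv2.projectPoints(np.array(P,float).reshape(-1,3),np.array(c["rvec"]),np.array(c["tvec"]),np.array([[c["fx"],0,c["cx"]],[0,c["fy"],c["cy"]],[0,0,1.]]),None)[0].reshape(-1,2)
def wristcam(c,st):
    from scipy.spatial.transform import Rotation as Ro
    T=np.eye(4);T[:3,:3]=Ro.from_euler('xyz',st["eef_rot"]).as_matrix();T[:3,3]=st["eef_pos"]
    W=np.linalg.inv(T@c["mount"]); d=dict(c); d["rvec"]=cv2.Rodrigues(W[:3,:3])[0].ravel(); d["tvec"]=W[:3,3]; return d
E
python3 - <<'E'
from cell import *
from h import *
c=camera("top");im=c["color"]
cv2.imwrite("pics/topcrop.png",cv2.resize(im[180:300,260:460][:,:,::-1],(800,480),interpolation=cv2.INTER_CUBIC))
dark=(im.max(2)<60).astype(np.uint8)
for box in [(365,228,390,265),(408,212,440,262)]:
    m=np.zeros_like(dark);x0,y0,x1,y1=box;m[y0:y1,x0:x1]=dark[y0:y1,x0:x1]
    cs=max(cv2.findContours(m,0,2)[0],key=cv2.contourArea);r=cv2.minAreaRect(cs);b=cv2.boxPoints(r)
    P=np.array([onz(c,p,12) for p in b]);print(r,P.round(),np.linalg.norm(P-np.roll(P,1,0),axis=1),P.mean(0))
print(ray(c,(310,237)))
E
```

```text
((375.0946044921875, 247.0675811767578), (23.837852478027344, 11.343530654907227), 80.53767395019531) [[465.  68.  12.]
 [463.  37.  12.]
 [396.  45.  12.]
 [398.  75.  12.]] [67.62450213 30.68404701 67.73476691 30.19061556] [430.6646958  56.3198618  12.       ]
((424.0, 237.5), (16.0, 31.0), 0.0) [[ 388.  -44.   12.]
 [ 474.  -71.   12.]
 [ 464. -113.   12.]
 [ 378.  -86.   12.]] [42.39723754 89.90487433 43.30902777 89.95852606] [426.33890843 -78.48867579  12.        ]
(array([-101.05531363,  334.32386291, 1503.11283426]), array([ 0.37268938, -0.07212853, -0.92514869]))
```

View pics/topcrop.png

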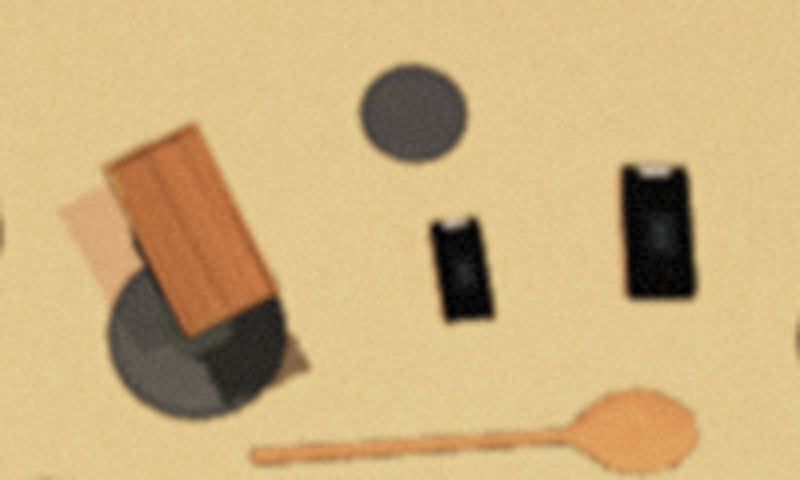

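```bash
python3 - <<'E'
from cell import *
from h import *
c=camera("top")
k=np.array([(105,167),(195,124),(277,292),(192,336)])/4+[260,180]
for s in (1,-1):
    z=[191+s*15]*2+[191-s*15]*2
    P=np.array([onz(c,p,zz) for p,zz in zip(k,z)]);print(P.round(1),np.linalg.norm((P-np.roll(P,1,0))[:,:],axis=1).round(1),P.mean(0).round(1))
    e=(P[0]+P[1]-P[2]-P[3])[:2];print(np.arctan2(e[1],e[0]))
# base: left/right extents & bottom
b=np.array([(108,335),(195,418),(286,320)])/4+[260,180]
Q=np.array([onz(c,p,10) for p in b]);print(Q)
A=np.c_[2*Q[:,:2],np.ones(3)];s=np.linalg.solve(A,(Q[:,:2]**2).sum(1));print("base",s[:2],np.sqrt(s[2]+s[0]**2+s[1]**2))
P=onz(c,np.array([414,113])/4+[260,180],9);print("cap2",P)
E
```

```text
[[472.5 278.7 206. ]
 [487.1 220.7 206. ]
 [383.1 196.1 176. ]
 [368.1 251.1 176. ]] [112.1  59.7 111.   57. ] [427.7 236.7 191. ]
0.24509114680977276
[[485.8 277.4 176. ]
 [500.7 218.1 176. ]
 [372.1 199.2 206. ]
 [357.5 253.  206. ]] [134.   61.1 133.4  55.7] [429.1 236.9 191. ]
0.16668705483680615
[[440.61421576 294.3752392   10.        ]
 [371.30722313 251.78261064  10.        ]
 [423.0421595  177.82056978  10.        ]]
base [428.36670418 236.61976588] 59.03978521703451
cap2 [548.97564112  55.80557544   9.        ]
```

The uphill end is the far one, at yaw about 0.245. The tray centre is about (428,237), which agrees with the base centre. I'll take a closer look with the wrist camera.

Emit:
{"op": "arm_command", "data": {
  "deltas": [
    {"xyz":[0,0,0.045]},
    {"xyz":[0,0,0.045]},
    {"xyz":[0.01,-0.01,0.045]},
    {"xyz":[0.036,-0.036,0],"turn":[0,0,0.06]},
    {"xyz":[0.036,-0.036,0],"turn":[0,0,0.06]},
    {"xyz":[0.036,-0.036,0],"turn":[0,0,0.06]},
    {"xyz":[0.036,-0.036,0],"turn":[0,0,0.06]},
    {"xyz":[0.036,-0.036,0],"turn":[0,0,0.06]},
    {"xyz":[0.036,-0.036,0],"turn":[0,0,0.06]},
    {"xyz":[0.036,-0.036,0],"turn":[0,0,0.06]},
    {"xyz":[0.03,-0.036,0],"turn":[0,0,0.057]},
    {"xyz":[0,0,0]}
  ]
}}

```text
validation failed for argument at $.de...
```

```bash
python3 - <<'E'
from cell import *
from h import *
s=read_state();c=camera("wrist");print(s)
cv2.imwrite("pics/w1.png",c["color"][:,:,::-1])
c=camera("scene");cv2.imwrite("pics/s1.png",c["color"][:,:,::-1])
E
```

```text
{'clock': 0.25, 'joints': array([ 1.27240406e+00,  3.00157298e-01,  1.52124945e+00,  1.34119177e-05,
        1.32070770e+00, -6.65976983e-02]), 'qd': array([ 1.23098860e-03, -1.43321487e-03, -2.49916651e-03, -2.83479783e-04,
       -5.50655438e-04, -6.54001688e-05]), 'effort': array([-1.01432564e-03, -5.31257987e+01, -3.52464330e+01,  7.07140449e-02,
        2.30637251e-02, -1.09292848e-04]), 'eef_pos': array([126.30916253, 535.16971401, 193.29879496]), 'eef_rot': array([-3.14107287e+00, -4.76893555e-05,  2.90979475e+00]), 'wrist_force': array([0.23882886, 0.77209427, 0.01054364]), 'moment': array([ 0.01116233, -0.01850593, -0.03305426]), 'finger_gap': 93.97742816778994}
```

View pics/w1.png

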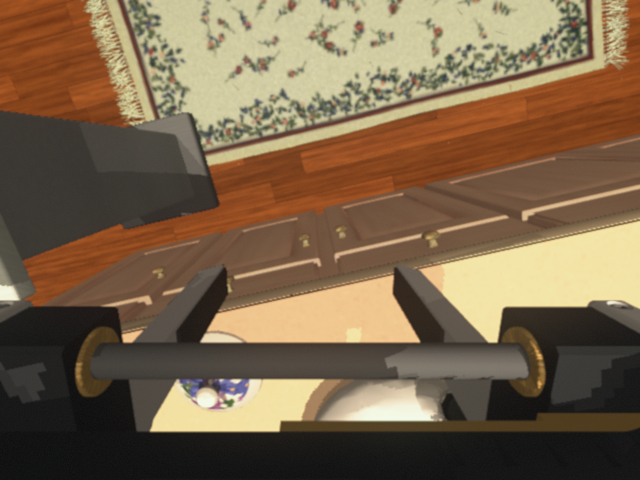

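View pics/s1.png

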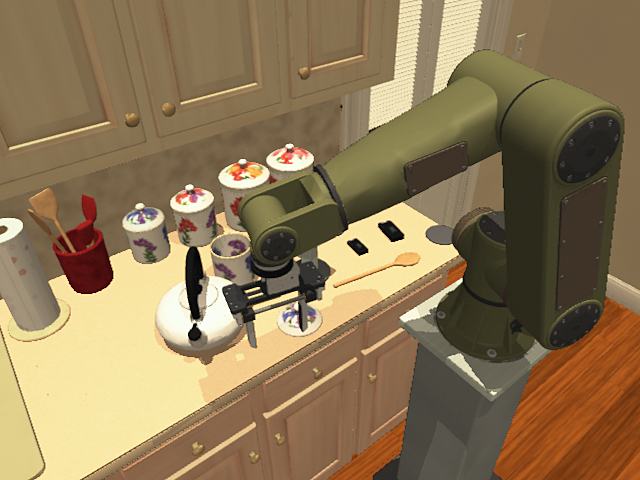

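Emit:
{"op": "arm_command", "data": {
  "deltas": [
    {"xyz":[0,0,0.045],"turn":[0,0,0]},
    {"xyz":[0,0,0.045],"turn":[0,0,0]},
    {"xyz":[0.01,-0.01,0.045],"turn":[0,0,0]},
    {"xyz":[0.036,-0.036,0],"turn":[0,0,0.06]},
    {"xyz":[0.036,-0.036,0],"turn":[0,0,0.06]},
    {"xyz":[0.036,-0.036,0],"turn":[0,0,0.06]},
    {"xyz":[0.036,-0.036,0],"turn":[0,0,0.06]},
    {"xyz":[0.036,-0.036,0],"turn":[0,0,0.06]},
    {"xyz":[0.036,-0.036,0],"turn":[0,0,0.06]},
    {"xyz":[0.036,-0.036,0],"turn":[0,0,0.06]},
    {"xyz":[0.03,-0.036,0],"turn":[0,0,0.057]},
    {"xyz":[0,0,0],"turn":[0,0,0]}
  ]
}}

```text
clock: 1.85
eef_pos: [419.6, 235.3, 328.3]
eef_rot: [-3.141, -0.0, -2.899]
wrist_force: [-0.8, 0.7, -0.1]
finger_gap: 94.1
```

```bash
python3 - <<'E'
from cell import *
from h import *
s=read_state();c=camera("wrist");print(s)
cv2.imwrite("pics/w2.png",c["color"][:,:,::-1])
c=camera("scene");cv2.imwrite("pics/s2.png",c["color"][:,:,::-1])
E
```

```text
{'clock': 1.85, 'joints': array([ 4.35086001e-01,  7.49631927e-02,  1.47909500e+00, -2.25712873e-04,
        1.58806677e+00, -1.37785971e+00]), 'qd': array([ 0.0649219 , -0.01271657,  0.00912081,  0.01066623,  0.00171787,
        0.07750568]), 'effort': array([-2.88010508e+00, -4.13200378e+01, -3.76737714e+01, -2.26218374e-01,
        3.29631474e-02, -1.37502484e+00]), 'eef_pos': array([419.64583235, 235.33759456, 328.26940828]), 'eef_rot': array([-3.14126909e+00, -4.79160745e-04, -2.89944718e+00]), 'wrist_force': array([-0.80372727,  0.65749326, -0.11351795]), 'moment': array([ 0.02126662,  0.0218573 , -0.00926101]), 'finger_gap': 94.10331016370428}
```

View pics/w2.png

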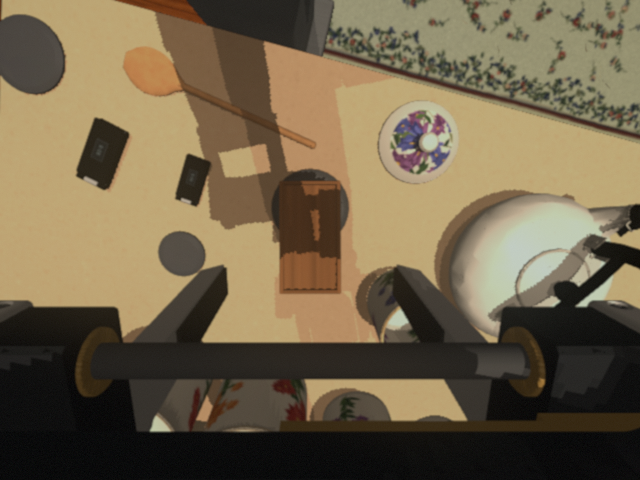

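View pics/s2.png

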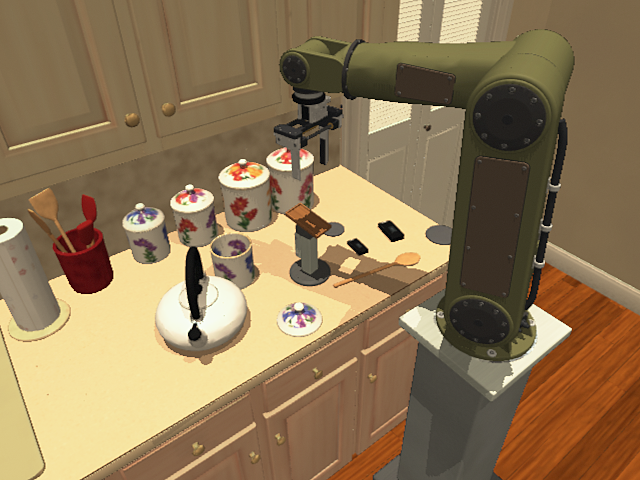

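The wrist view shows the tray at columns 280–340 and rows 181–294, square to the jaws. The phones are at (103,153), the large one, and (193,180). I'll refine both from here.

```bash
python3 - <<'E'
from cell import *
from h import *
s=read_state();c=wristcam(camera("wrist"),s);im=c["color"];print(s["eef_pos"],s["eef_rot"],s["qd"].round(3))
cv2.imwrite("pics/w3c.png",np.hstack([cv2.resize(im[165:310,255:365][:,:,::-1],(440,580),interpolation=2),cv2.resize(im[105:205,65:145][:,:,::-1],(360,580),interpolation=2)]))
dark=(im.max(2)<55).astype(np.uint8)
m=np.zeros_like(dark);m[105:205,65:140]=dark[105:205,65:140]
cs=max(cv2.findContours(m,0,2)[0],key=cv2.contourArea);r=cv2.minAreaRect(cs);b=cv2.boxPoints(r)
P=np.array([onz(c,p,15) for p in b]);print(r,P.round(1),np.linalg.norm(P-np.roll(P,1,0),axis=1),P.mean(0))
k=[(280,182),(340,181),(340,294),(281,294)]
z=[176,176,206,206]
P=np.array([onz(c,p,zz) for p,zz in zip(k,z)]);print(P.round(1),np.linalg.norm((P-np.roll(P,1,0))[:,:],axis=1).round(1),P.mean(0).round(1))
e=(-P[0]-P[1]+P[2]+P[3])[:2];print(np.arctan2(e[1],e[0]))
E
```

```text
[418.27784013 237.27684817 328.51647233] [ 3.14145526e+00 -1.92474599e-04 -2.89778316e+00] [ 0.03  -0.005  0.001  0.    -0.001  0.004]
((99.82989501953125, 153.74227905273438), (36.400474548339844, 63.108516693115234), 21.037511825561523) [[ 468.4 -112.4   15. ]
 [ 377.3  -87.4   15. ]
 [ 383.4  -38.7   15. ]
 [ 475.6  -61.9   15. ]] [51.07815316 94.45850226 49.11294667 95.06628715] [426.13105457 -75.10559072  15.        ]
[[384.9 198.4 176. ]
 [369.3 256.8 176. ]
 [475.4 283.1 206. ]
 [489.7 225.8 206. ]] [112.4  60.4 113.4  59. ] [429.8 241.  191. ]
0.24898461992959886
```

View pics/w3c.png

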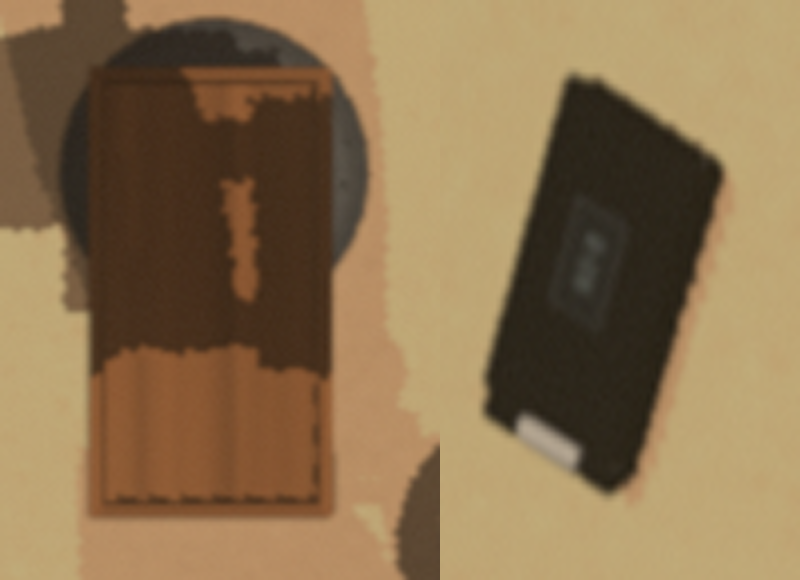

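```bash
python3 - <<'E'
from cell import *
from h import *
camera("top")
s=read_state();c=wristcam(camera("wrist"),s);im=c["color"];print(s["eef_pos"],s["eef_rot"],s["qd"].round(3))
hsv=cv2.cvtColor(im,cv2.COLOR_RGB2HSV)
cv2.imwrite("pics/w4c.png",cv2.resize(im[165:310,255:365][:,:,::-1],(440,580),interpolation=2))
dark=(im.max(2)<55).astype(np.uint8)
m=np.zeros_like(dark);m[105:205,65:140]=dark[105:205,65:140]
cs=max(cv2.findContours(m,0,2)[0],key=cv2.contourArea);r=cv2.minAreaRect(cs);b=cv2.boxPoints(r)
P=np.array([onz(c,p,15) for p in b]);print(r,P.round(1),np.linalg.norm(P-np.roll(P,1,0),axis=1),P.mean(0))
g=cv2.cvtColor(im,cv2.COLOR_RGB2GRAY).astype(int)
for row in (270,280): print(row,g[row,272:350])
print(g[275:300,300]); print(g[172:192,325])
E
```

```text
[417.84313774 237.97842181 328.64413833] [ 3.14140065e+00  1.40602397e-04 -2.89580929e+00] [ 0.007 -0.003 -0.    -0.001 -0.    -0.008]
((99.40410614013672, 153.5890350341797), (36.282752990722656, 63.319252014160156), 20.556045532226562) [[ 469.1 -111.9   15. ]
 [ 377.5  -87.7   15. ]
 [ 383.1  -39.    15. ]
 [ 475.7  -61.4   15. ]] [50.97242743 94.71298938 48.99534402 95.29756823] [426.36665682 -75.01538516  15.        ]
270 [167 167 163 145 115 101  99  93  93 100 103 103 100 101  99  98  94  92
  94  97 100 100 101 101 101 100  99  99 100 100 100 101  98  99  97  94
  92  91  89  87  90  92  96  98  97  95  95  94  95  96  97  96  93  93
  95  96  97  98  97  96  89  82  89  99 101 116 137 150 150 151 151 149
 150 148 150 150 150 149]
280 [165 164 152 131 108 102 102  93  95 100 102 102 102 102  98  97  94  93
  93  96 100  99 101 103 102 100 100 100 100 101 100  99  99  98  97  95
  92  89  89  88  92  95  97  97  97  95  95  95  96  97  97  96  95  93
  95  97  97  97  98  95  91  82  89  99 103 115 136 148 150 149 150 150
 149 150 149 148 150 149]
[100 100  99 100 101 100 100 100 100 101 100 101 100  90  68  60  79  90
  94 109 138 149 151 151 151]
[143 111  82  72  70  70  70  67  66  70  83  93  90  79  86  93  90  75
  60  53]
```

View pics/w4c.png

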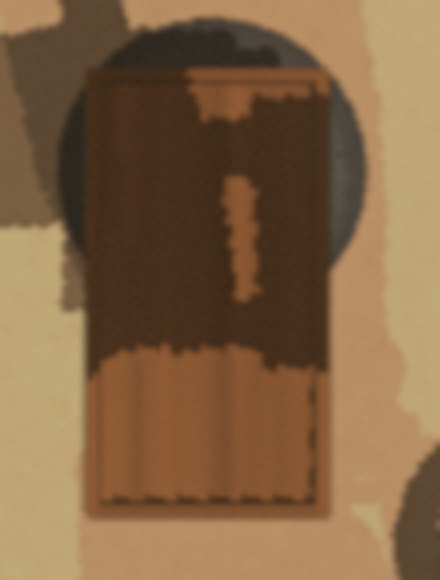

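```bash
python3 - <<'E'
from cell import *
from h import *
s=read_state();c=wristcam(camera("wrist"),s);print(s["eef_pos"],s["eef_rot"])
k=[(276.5,182),(337.5,181.7),(337.7,294.3),(275.7,294.3)]
# rim top z: origin+4*cos15 +-57 sin15
z=[187+3.9-14.75]*2+[187+3.9+14.75]*2
P=np.array([onz(c,p,zz) for p,zz in zip(k,z)]);print(P.round(1),np.linalg.norm((P-np.roll(P,1,0))[:,:],axis=1).round(1),P.mean(0).round(1))
e=(-P[0]-P[1]+P[2]+P[3])[:2];print(np.arctan2(e[1],e[0]))
E
```

```text
[417.79135929 238.05945178 328.67050769] [ 3.14142954e+00  1.99175514e-04 -2.89537045e+00]
[[385.4 195.7 176.1]
 [370.1 255.3 176.1]
 [476.  281.9 205.7]
 [491.1 221.8 205.6]] [112.8  61.4 113.1  62.1] [430.7 238.7 190.9]
0.24414121255033344
```

Emit:
{"op": "arm_command", "data": {
  "deltas": [
    {"xyz":[0.006,0,-0.02],"turn":[0,0,0]},
    {"xyz":[0.006,0,-0.03],"turn":[0,0,0]},
    {"xyz":[0,0,-0.03],"turn":[0,0,0]},
    {"xyz":[0,0,0],"turn":[0,0,0]},
    {"xyz":[0,0,0],"turn":[0,0,0]},
    {"xyz":[0,0,0],"turn":[0,0,0]}
  ]
}}

```text
clock: 2.9
eef_pos: [430.6, 237.6, 249.9]
eef_rot: [3.141, 0.002, -2.896]
wrist_force: [0.2, 0.4, 0.7]
finger_gap: 94.0
```

```bash
python3 - <<'E'
from cell import *
from h import *
s=read_state();c=wristcam(camera("wrist"),s);im=c["color"];print(s["eef_pos"],s["eef_rot"],s["wrist_force"])
cv2.imwrite("pics/w5.png",im[:,:,::-1])
print(proj(c,s["eef_pos"]))
P0=np.array([430.7,238.7]);a=.2445
for x,y in[(-57,-31),(-57,31),(57,31),(57,-31)]:
    print(proj(c,[P0[0]+.966*x*np.cos(a)-y*np.sin(a),P0[1]+.966*x*np.sin(a)+y*np.cos(a),191+x*.2588]))
E
```

```text
[430.64947605 237.6117939  249.86376747] [ 3.14121958e+00  1.99227806e-03 -2.89613141e+00] [0.15515091 0.38228475 0.66138954]
[[308.94749957 274.33070857]]
[[270.38183687 173.52929019]]
[[350.86953706 173.63842682]]
[[350.92183176 322.14831406]]
[[269.93921497 322.04095329]]
```

View pics/w5.png

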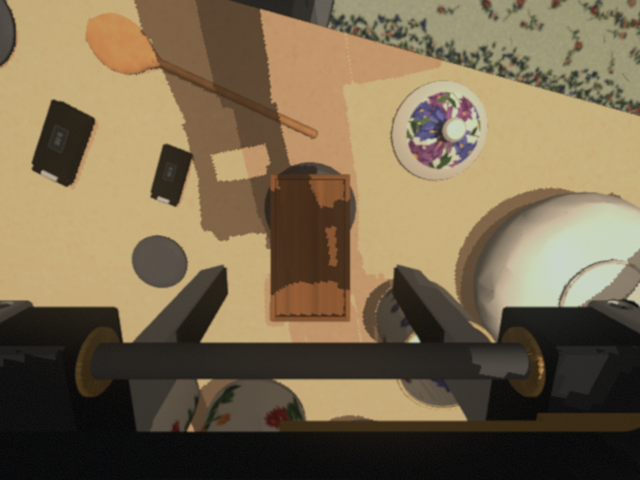

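The tray's columns, 270–351, are centred between the jaws. I'll descend and grip.

Emit:
{"op": "arm_command", "data": {
  "deltas": [
    {"xyz":[0,0.001,-0.02],"turn":[0,0,0]},
    {"xyz":[0,0,-0.03],"turn":[0,0,0]},
    {"xyz":[0,0,-0.025],"turn":[0,0,0]},
    {"xyz":[0,0,-0.014],"turn":[0,0,0]},
    {"xyz":[0,0,0],"turn":[0,0,0]},
    {"xyz":[0,0,0],"turn":[0,0,0]},
    {"xyz":[0,0,0],"turn":[0,0,0]}
  ],
  "gripper": 0
}}

```text
clock: 3.82
eef_pos: [430.7, 238.4, 160.4]
eef_rot: [3.141, 0.001, -2.896]
wrist_force: [0.1, 1.0, -0.3]
finger_gap: 94.1
```

Emit:
{"op": "arm_command", "data": {
  "deltas": [
    {"xyz":[0,0,0],"turn":[0,0,0]},
    {"xyz":[0,0,0],"turn":[0,0,0]},
    {"xyz":[0,0,0],"turn":[0,0,0]},
    {"xyz":[0,0,0],"turn":[0,0,0]},
    {"xyz":[0,0,0],"turn":[0,0,0]},
    {"xyz":[0,0,0],"turn":[0,0,0]},
    {"xyz":[0,0,0],"turn":[0,0,0]},
    {"xyz":[0,0,0],"turn":[0,0,0]}
  ],
  "gripper": 1,
  "force": 50
}}

```text
clock: 4.82
eef_pos: [430.5, 237.7, 159.6]
eef_rot: [-3.14, -0.0, -2.897]
wrist_force: [0.7, -6.4, 0.3]
finger_gap: 61.7
```

```bash
python3 - <<'E'
from cell import *
from h import *
print(read_state())
c=camera("scene");cv2.imwrite("pics/s6.png",cv2.resize(c["color"][80:320,200:440][:,:,::-1],(600,600)))
E
```

```text
{'clock': 4.825, 'joints': array([ 4.30511018e-01,  2.02863377e-01,  1.72463990e+00, -1.14235767e-03,
        1.21438962e+00, -1.38482463e+00]), 'qd': array([-0.001134  ,  0.00041113, -0.00047941,  0.00243622,  0.00139801,
        0.00092128]), 'effort': array([ 2.70387702e+00, -4.54216218e+01, -3.39392745e+01,  1.12519138e+00,
       -2.55924398e-01,  3.88531666e-02]), 'eef_pos': array([430.53097877, 237.65904859, 159.5782912 ]), 'eef_rot': array([-3.14048511e+00, -9.73427696e-05, -2.89665464e+00]), 'wrist_force': array([ 0.68054787, -6.42510472,  0.33034097]), 'moment': array([-0.80161503, -0.11169204,  0.01102617]), 'finger_gap': 61.67471463412266}
```

View pics/s6.png

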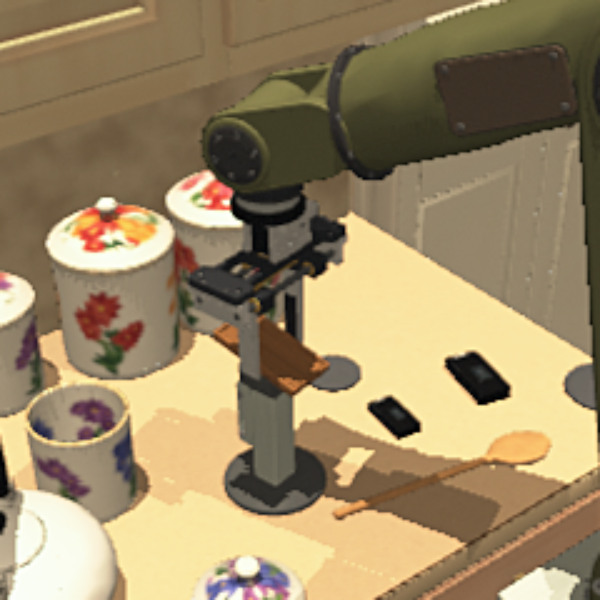

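The grip is firm, with a gap of 61.7 mm. I'll start pulling. The first click can't come before 13 mm.

Emit:
{"op": "arm_command", "data": {
  "deltas": [
    {"xyz":[0,-0.001,0.002],"turn":[0,0,0]},
    {"xyz":[0,0,0.003],"turn":[0,0,0]},
    {"xyz":[0,0,0.003],"turn":[0,0,0]}
  ]
}}

```text
clock: 5.25
eef_pos: [430.5, 237.6, 167.5]
eef_rot: [3.141, 0.0, -2.896]
wrist_force: [3.7, 3.2, -5.3]
finger_gap: 61.7
```

Emit:
{"op": "arm_command", "data": {
  "deltas": [
    {"xyz":[0,0,0.002],"turn":[0,0,0]}
  ]
}}

```text
clock: 5.38
eef_pos: [430.5, 237.6, 169.6]
eef_rot: [3.141, 0.001, -2.896]
wrist_force: [3.0, 3.3, -3.8]
finger_gap: 61.6
```

Emit:
{"op": "arm_command", "data": {
  "deltas": [
    {"xyz":[0,0,0.002],"turn":[0,0,0]}
  ]
}}

```text
clock: 5.5
eef_pos: [430.5, 237.5, 171.5]
eef_rot: [3.141, 0.0, -2.896]
wrist_force: [3.1, 4.0, -5.3]
finger_gap: 62.1
```

Emit:
{"op": "arm_command", "data": {
  "deltas": [
    {"xyz":[0,0,0.002],"turn":[0,0,0]}
  ]
}}

```text
clock: 5.62
eef_pos: [430.5, 237.5, 173.5]
eef_rot: [3.141, 0.0, -2.896]
wrist_force: [3.7, 4.2, -4.3]
finger_gap: 61.8
```

Emit:
{"op": "arm_command", "data": {
  "deltas": [
    {"xyz":[0,0,0.002],"turn":[0,0,0]}
  ]
}}

```text
clock: 5.75
eef_pos: [430.5, 237.5, 175.4]
eef_rot: [3.141, 0.0, -2.896]
wrist_force: [6.2, 4.3, -10.1]
finger_gap: 61.4
```

Emit:
{"op": "arm_command", "data": {
  "deltas": [
    {"xyz":[0,0,0.002],"turn":[0,0,0]}
  ]
}}

```text
clock: 5.88
eef_pos: [430.4, 237.5, 176.8]
eef_rot: [3.141, -0.0, -2.896]
wrist_force: [8.7, 7.4, -16.1]
finger_gap: 62.0
```

Emit:
{"op": "arm_command", "data": {
  "deltas": [
    {"xyz":[0,0,0.002],"turn":[0,0,0]}
  ]
}}

```text
clock: 6.0
eef_pos: [430.4, 237.5, 178.7]
eef_rot: [3.141, -0.0, -2.896]
wrist_force: [7.4, 5.1, -3.8]
finger_gap: 61.4
```

Emit:
{"op": "arm_command", "data": {
  "deltas": [
    {"xyz":[0,0,0.002],"turn":[0,0,0]}
  ]
}}

```text
clock: 6.12
eef_pos: [430.5, 237.6, 181.4]
eef_rot: [3.141, 0.0, -2.896]
wrist_force: [3.7, 4.8, -4.1]
finger_gap: 61.5
```

Emit:
{"op": "arm_command", "data": {
  "deltas": [
    {"xyz":[0,0,0.002],"turn":[0,0,0]}
  ]
}}

```text
clock: 6.25
eef_pos: [430.5, 237.5, 183.5]
eef_rot: [3.141, 0.0, -2.896]
wrist_force: [2.6, 4.1, -5.5]
finger_gap: 61.5
```

Emit:
{"op": "arm_command", "data": {
  "deltas": [
    {"xyz":[0,0,0.002],"turn":[0,0,0]}
  ]
}}

```text
clock: 6.38
eef_pos: [430.5, 237.5, 185.5]
eef_rot: [3.141, 0.0, -2.896]
wrist_force: [3.9, 3.6, -5.3]
finger_gap: 61.5
```

Emit:
{"op": "arm_command", "data": {
  "deltas": [
    {"xyz":[0,0,0.002],"turn":[0,0,0]}
  ]
}}

```text
clock: 6.5
eef_pos: [430.4, 237.6, 187.4]
eef_rot: [3.141, 0.0, -2.896]
wrist_force: [5.1, 5.2, -9.7]
finger_gap: 61.8
```

Emit:
{"op": "arm_command", "data": {
  "deltas": [
    {"xyz":[0,0,0.002],"turn":[0,0,0]}
  ]
}}

```text
clock: 6.62
eef_pos: [430.4, 237.5, 188.7]
eef_rot: [3.141, -0.0, -2.896]
wrist_force: [7.0, 6.6, -16.2]
finger_gap: 61.4
```

Click 1 came at z of about 178, and the second ramp peaks near 189. I'll continue in small steps.

Emit:
{"op": "arm_command", "data": {
  "deltas": [
    {"xyz":[0,0,0.002],"turn":[0,0,0]}
  ]
}}

```text
clock: 6.75
eef_pos: [430.4, 237.5, 190.6]
eef_rot: [3.141, -0.0, -2.896]
wrist_force: [5.1, 4.2, -2.0]
finger_gap: 61.4
```

Emit:
{"op": "arm_command", "data": {
  "deltas": [
    {"xyz":[0,0,0.002],"turn":[0,0,0]}
  ]
}}

```text
clock: 6.88
eef_pos: [430.5, 237.5, 193.4]
eef_rot: [3.141, 0.0, -2.896]
wrist_force: [4.0, 4.9, -5.4]
finger_gap: 61.1
```

Emit:
{"op": "arm_command", "data": {
  "deltas": [
    {"xyz":[0,0,0.002],"turn":[0,0,0]}
  ]
}}

```text
clock: 7.0
eef_pos: [430.5, 237.6, 195.5]
eef_rot: [3.141, 0.0, -2.896]
wrist_force: [3.5, 4.9, -4.1]
finger_gap: 61.5
```

Emit:
{"op": "arm_command", "data": {
  "deltas": [
    {"xyz":[0,0,0.002],"turn":[0,0,0]}
  ]
}}

```text
clock: 7.12
eef_pos: [430.5, 237.5, 197.5]
eef_rot: [3.141, 0.0, -2.896]
wrist_force: [3.8, 4.1, -4.4]
finger_gap: 61.7
```

Emit:
{"op": "arm_command", "data": {
  "deltas": [
    {"xyz":[0,0,0.002],"turn":[0,0,0]}
  ]
}}

```text
clock: 7.25
eef_pos: [430.5, 237.5, 199.4]
eef_rot: [3.141, 0.0, -2.896]
wrist_force: [4.7, 4.4, -9.6]
finger_gap: 61.8
```

Emit:
{"op": "arm_command", "data": {
  "deltas": [
    {"xyz":[0,0,0.002],"turn":[0,0,0]}
  ]
}}

```text
clock: 7.38
eef_pos: [430.4, 237.5, 200.7]
eef_rot: [3.141, -0.0, -2.896]
wrist_force: [8.0, 5.2, -15.0]
finger_gap: 61.8
```

Emit:
{"op": "arm_command", "data": {
  "deltas": [
    {"xyz":[0,0,0.002],"turn":[0,0,0]}
  ]
}}

```text
clock: 7.5
eef_pos: [430.4, 237.5, 202.5]
eef_rot: [3.141, -0.0, -2.896]
wrist_force: [0.3, 3.4, 11.5]
finger_gap: 61.6
```

Emit:
{"op": "arm_command", "data": {
  "deltas": [
    {"xyz":[0,0,0.002],"turn":[0,0,0]}
  ]
}}

```text
clock: 7.62
eef_pos: [430.5, 237.5, 205.3]
eef_rot: [3.141, 0.0, -2.896]
wrist_force: [4.3, 3.7, -6.1]
finger_gap: 61.4
```

Emit:
{"op": "arm_command", "data": {
  "deltas": [
    {"xyz":[0,0,0.002],"turn":[0,0,0]}
  ]
}}

```text
clock: 7.75
eef_pos: [430.5, 237.5, 207.5]
eef_rot: [3.141, 0.0, -2.896]
wrist_force: [4.0, 3.6, -5.0]
finger_gap: 61.5
```

Emit:
{"op": "arm_command", "data": {
  "deltas": [
    {"xyz":[0,0,0.002],"turn":[0,0,0]}
  ]
}}

```text
clock: 7.88
eef_pos: [430.5, 237.5, 209.5]
eef_rot: [3.141, 0.0, -2.896]
wrist_force: [3.2, 4.2, -4.1]
finger_gap: 61.5
```

Emit:
{"op": "arm_command", "data": {
  "deltas": [
    {"xyz":[0,0,0.002],"turn":[0,0,0]}
  ]
}}

```text
clock: 8.0
eef_pos: [430.4, 237.5, 211.4]
eef_rot: [3.141, 0.0, -2.896]
wrist_force: [4.9, 5.4, -9.2]
finger_gap: 61.6
```

Emit:
{"op": "arm_command", "data": {
  "deltas": [
    {"xyz":[0,0,0.002],"turn":[0,0,0]}
  ]
}}

```text
clock: 8.12
eef_pos: [430.4, 237.5, 212.7]
eef_rot: [3.141, -0.0, -2.896]
wrist_force: [8.3, 6.0, -15.0]
finger_gap: 61.5
```

Emit:
{"op": "arm_command", "data": {
  "deltas": [
    {"xyz":[0,0,0.002],"turn":[0,0,0]}
  ]
}}

```text
clock: 8.25
eef_pos: [430.4, 237.5, 214.4]
eef_rot: [3.141, -0.001, -2.896]
wrist_force: [0.3, 3.3, 10.5]
finger_gap: 61.2
```

Emit:
{"op": "arm_command", "data": {
  "deltas": [
    {"xyz":[0,0,0.001],"turn":[0,0,0]}
  ]
}}

```text
clock: 8.38
eef_pos: [430.5, 237.5, 216.3]
eef_rot: [3.141, 0.0, -2.896]
wrist_force: [4.5, 4.9, -5.2]
finger_gap: 61.5
```

Emit:
{"op": "arm_command", "data": {
  "deltas": [
    {"xyz":[0,0,0.001],"turn":[0,0,0]}
  ]
}}

```text
clock: 8.5
eef_pos: [430.5, 237.5, 217.4]
eef_rot: [3.141, 0.0, -2.896]
wrist_force: [4.0, 4.8, -4.1]
finger_gap: 61.5
```

Four clicks so far, at about 178, 190, 202 and 214. I'll go slightly higher so the catch is surely under, staying below the next ramp, which starts near 221.7.

Emit:
{"op": "arm_command", "data": {
  "deltas": [
    {"xyz":[0,0,0.001],"turn":[0,0,0]},
    {"xyz":[0,0,0.001],"turn":[0,0,0]},
    {"xyz":[0,0,0.001],"turn":[0,0,0]},
    {"xyz":[0,0,0],"turn":[0,0,0]}
  ]
}}

```text
clock: 9.0
eef_pos: [430.5, 237.6, 220.6]
eef_rot: [3.141, 0.001, -2.896]
wrist_force: [3.6, 4.5, -2.9]
finger_gap: 61.5
```

Emit:
{"op": "arm_command", "data": {
  "deltas": [
    {"xyz":[0,0,-0.001],"turn":[0,0,0]},
    {"xyz":[0,0,-0.0015],"turn":[0,0,0]}
  ]
}}

```text
clock: 9.25
eef_pos: [430.5, 237.5, 218.0]
eef_rot: [3.141, 0.001, -2.896]
wrist_force: [2.4, 4.5, -3.4]
finger_gap: 61.9
```

Emit:
{"op": "arm_command", "data": {
  "deltas": [
    {"xyz":[0,0,-0.0015],"turn":[0,0,0]}
  ]
}}

```text
clock: 9.38
eef_pos: [430.5, 237.6, 216.5]
eef_rot: [3.141, 0.001, -2.896]
wrist_force: [3.1, 4.5, -3.4]
finger_gap: 61.7
```

Emit:
{"op": "arm_command", "data": {
  "deltas": [
    {"xyz":[0,0,-0.0015],"turn":[0,0,0]}
  ]
}}

```text
clock: 9.5
eef_pos: [430.5, 237.6, 215.4]
eef_rot: [3.141, 0.001, -2.896]
wrist_force: [0.8, 2.0, 5.6]
finger_gap: 61.8
```

It stands on the catch at about 215.5: the wrist force has turned upward. I'll open and rise.

Emit:
{"op": "arm_command", "data": {
  "deltas": [
    {"xyz":[0,0,0],"turn":[0,0,0]},
    {"xyz":[0,0,0],"turn":[0,0,0]}
  ]
}}

```text
clock: 9.75
eef_pos: [430.5, 237.5, 215.5]
eef_rot: [3.141, 0.001, -2.896]
wrist_force: [2.6, 4.4, 3.6]
finger_gap: 61.8
```

Emit:
{"op": "arm_command", "data": {
  "deltas": [
    {"xyz":[0,0,0],"turn":[0,0,0]},
    {"xyz":[0,0,0],"turn":[0,0,0]},
    {"xyz":[0,0,0],"turn":[0,0,0]},
    {"xyz":[0,0,0],"turn":[0,0,0]},
    {"xyz":[0,0,0],"turn":[0,0,0]},
    {"xyz":[0,0,0],"turn":[0,0,0]}
  ],
  "gripper": 0
}}

```text
clock: 10.5
eef_pos: [430.3, 237.3, 215.0]
eef_rot: [-3.142, -0.0, -2.896]
wrist_force: [0.5, 1.2, 0.2]
finger_gap: 94.2
```

Emit:
{"op": "arm_command", "data": {
  "deltas": [
    {"xyz":[0,0,0.02],"turn":[0,0,0]},
    {"xyz":[0,0,0.03],"turn":[0,0,0]},
    {"xyz":[0,0,0.035],"turn":[0,0,0]},
    {"xyz":[0,0,0.025],"turn":[0,0,0]},
    {"xyz":[0,0,0],"turn":[0,0,0]},
    {"xyz":[0,0,0],"turn":[0,0,0]}
  ]
}}

```text
clock: 11.25
eef_pos: [430.1, 237.2, 323.7]
eef_rot: [-3.141, -0.002, -2.896]
wrist_force: [0.0, -0.9, -0.1]
finger_gap: 93.4
```

```bash
python3 - <<'E'
from cell import *
from h import *
camera("top")
s=read_state();c=wristcam(camera("wrist"),s);im=c["color"];print(s["eef_pos"],s["eef_rot"],s["wrist_force"],s["finger_gap"],s["joints"].round(2))
cv2.imwrite("pics/w7.png",im[:,:,::-1])
cv2.imwrite("pics/w7c.png",cv2.resize(im[150:350,240:380][:,:,::-1],(420,600),interpolation=2))
P0=np.array([430.7,238.7]);a=.2445
for dz in (44,56,68):
  for x,y in[(-57,-31),(-57,31),(57,31),(57,-31)]:
    print(dz,proj(c,[P0[0]+.966*x*np.cos(a)-y*np.sin(a),P0[1]+.966*x*np.sin(a)+y*np.cos(a),191+dz+x*.2588]).round(1))
E
```

```text
[430.05817038 237.14295785 323.63734789] [-3.14124116e+00 -2.00250111e-03 -2.89640615e+00] [ 0.1264581  -0.0201603  -0.15356448] 93.39685238695766 [ 0.43  0.1   1.46  0.    1.58 -1.39]
44 [[274.8 172.6]]
44 [[347.1 172.7]]
44 [[347.2 306.1]]
44 [[274.4 306. ]]
56 [[273.4 173.4]]
56 [[348.7 173.5]]
56 [[348.8 312.6]]
56 [[272.9 312.5]]
68 [[271.7 174.3]]
68 [[350.4 174.4]]
68 [[350.5 319.7]]
68 [[271.3 319.6]]
```

View pics/w7.png

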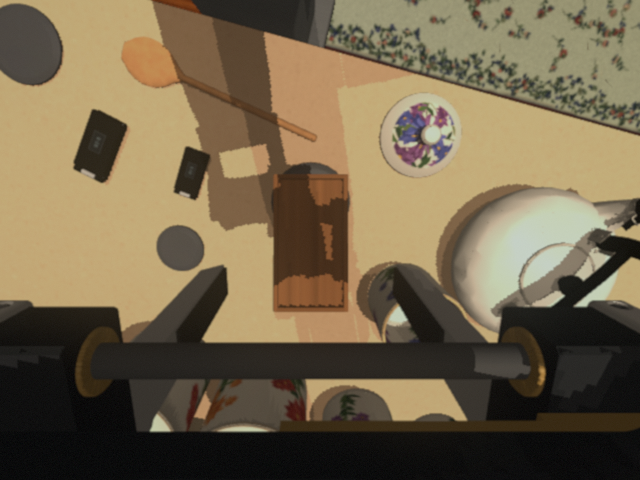

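View pics/w7c.png

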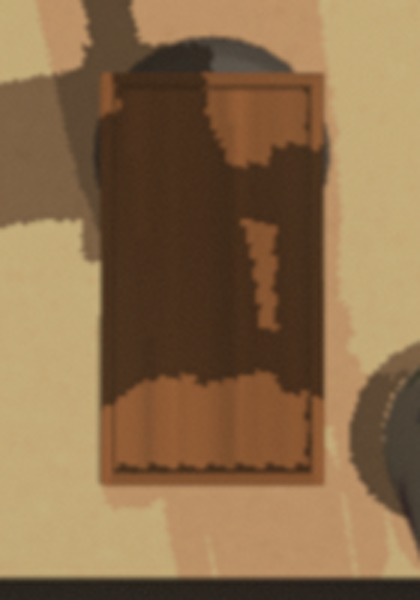

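The tray rim sits at columns 273–348 and rows 174–312, matching the prediction for a lift of 56 mm. The tray origin is therefore at z of about 243, and the column is standing. Next, the phone.

Emit:
{"op": "arm_command", "data": {
  "deltas": [
    {"xyz":[0,-0.03,0],"turn":[0,0,-0.05]},
    {"xyz":[0,-0.04,0],"turn":[0,0,-0.065]},
    {"xyz":[0,-0.04,0],"turn":[0,0,-0.065]},
    {"xyz":[0,-0.04,0],"turn":[0,0,-0.065]},
    {"xyz":[0,-0.04,0],"turn":[0,0,-0.065]},
    {"xyz":[0,-0.04,-0.02],"turn":[0,0,-0.065]},
    {"xyz":[0,-0.04,-0.03],"turn":[0,0,-0.065]},
    {"xyz":[-0.004,-0.043,-0.04],"turn":[0,0,-0.065]},
    {"xyz":[0,0,-0.04],"turn":[0,0,0]},
    {"xyz":[0,0,-0.02],"turn":[0,0,0]},
    {"xyz":[0,0,0],"turn":[0,0,0]},
    {"xyz":[0,0,0],"turn":[0,0,0]}
  ]
}}

```text
clock: 12.85
eef_pos: [426.6, -75.7, 175.7]
eef_rot: [3.142, 0.001, 2.882]
wrist_force: [0.4, 0.1, 0.0]
finger_gap: 94.2
```

Emit:
{"op": "arm_command", "data": {
  "deltas": [
    {"xyz":[0,0,0],"turn":[0,0,0]},
    {"xyz":[0,0,0],"turn":[0,0,0]},
    {"xyz":[0,0,0],"turn":[0,0,0]}
  ]
}}

```text
clock: 13.22
eef_pos: [426.5, -75.7, 175.3]
eef_rot: [3.142, 0.0, 2.882]
wrist_force: [0.3, -0.4, 0.4]
finger_gap: 94.1
```

```bash
python3 - <<'E'
from cell import *
from h import *
s=read_state();c=wristcam(camera("wrist"),s);im=c["color"];print(s["eef_pos"],s["eef_rot"],s["joints"].round(2),s["qd"].round(3))
cv2.imwrite("pics/w8.png",im[:,:,::-1])
# phone mask
m=(im.max(2)<70).astype(np.uint8);m[300:]=0
n,l,st,ce=cv2.connectedComponentsWithStats(m)
for i in range(1,n):
    if st[i,4]>300: print(st[i],ce[i].round(1))
E
```

```text
[426.45269638 -75.6962401  175.30380482] [3.14158349e+00 4.83665868e-04 2.88187180e+00] [-0.26  0.05  1.85  0.    1.23 -1.57] [ 0.     0.001  0.001  0.001 -0.004 -0.002]
[231   0  72  20 753] [256.9   6.3]
[ 544   95   96  110 6835] [587.3 156.8]
[ 183  100   39   91 1863] [203.8 145. ]
[ 412  160   37   68 2138] [430.6 192. ]
[ 286  178   44   86 3438] [307.3 218.7]
[198 268  29  32 520] [216.1 287.5]
[394 268  28  32 498] [403.6 287.8]
```

View pics/w8.png

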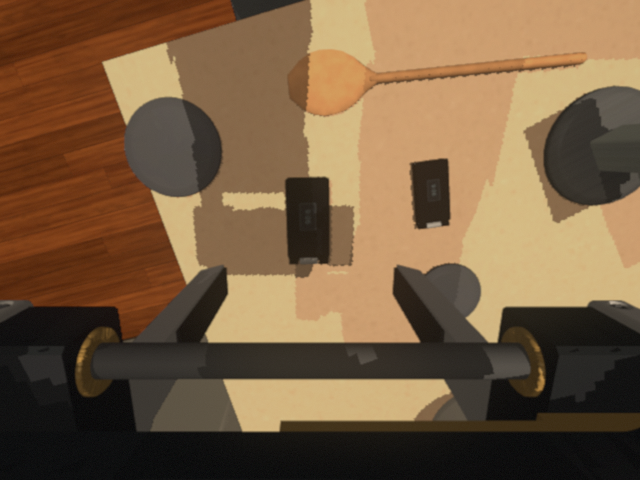

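```bash
python3 - <<'E'
from cell import *
from h import *
s=read_state();c=wristcam(camera("wrist"),s);im=c["color"]
cv2.imwrite("pics/w9.png",cv2.resize(im[165:275,265:350][:,:,::-1],None,fx=5.4,fy=5.4,interpolation=2))
m=(im.max(2)<60).astype(np.uint8);q=np.zeros_like(m);q[170:262,280:335]=m[170:262,280:335]
cs=max(cv2.findContours(q,0,2)[0],key=cv2.contourArea);r=cv2.minAreaRect(cs);print(r)
k=cv2.boxPoints(r)+.0
for z in (0,19):
    P=np.array([onz(c,p,z) for p in k]);print(P.round(1),np.linalg.norm(P-np.roll(P,1,0),axis=1).round(1),P.mean(0).round(1))
E
```

```text
((307.0, 219.5), (83.0, 42.0), 90.0)
[[ 377.2  -89.     0. ]
 [ 388.7  -45.5    0. ]
 [ 479.3  -68.2   -0. ]
 [ 467.1 -114.5    0. ]] [93.4 45.  93.4 47.8] [428.1 -79.3  -0. ]
[[ 376.2  -87.3   19. ]
 [ 387.1  -46.1   19. ]
 [ 473.   -67.7   19. ]
 [ 461.4 -111.5   19. ]] [88.5 42.7 88.5 45.3] [424.4 -78.1  19. ]
```

View pics/w9.png

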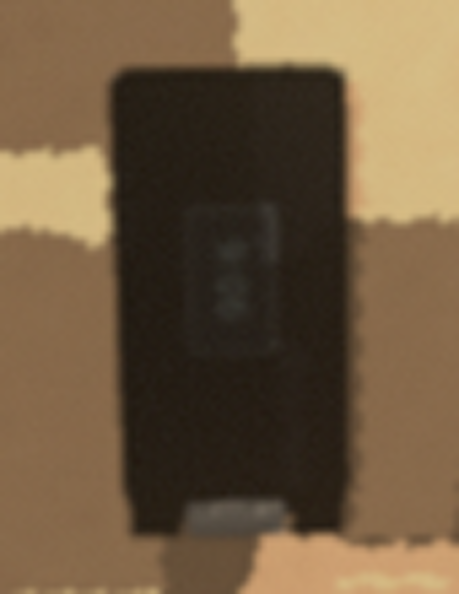

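```bash
python3 - <<'E'
from cell import *
from h import *
s=read_state();c=wristcam(camera("wrist"),s)
k=[(285.7,177.6),(329.1,177.6),(328.9,263.7),(289.1,263.7)]
for z in (0,10,19):
    P=np.array([onz(c,p,z) for p in k]);print(P.round(1),np.linalg.norm(P-np.roll(P,1,0),axis=1).round(1),P.mean(0).round(1))
    e=P[2]+P[3]-P[0]-P[1];print(np.arctan2(e[1],e[0]))
E
```

```text
[[ 376.6  -89.1    0. ]
 [ 388.6  -44.2    0. ]
 [ 482.6  -68.     0. ]
 [ 471.  -111.9    0. ]] [97.  46.5 97.  45.4] [429.7 -78.3   0. ]
-0.2423840389505131
[[ 376.1  -88.2   10. ]
 [ 387.7  -44.6   10. ]
 [ 479.2  -67.7   10. ]
 [ 467.9 -110.4   10. ]] [94.4 45.2 94.4 44.2] [427.7 -77.7  10. ]
-0.24238403895051305
[[ 375.7  -87.5   19. ]
 [ 387.   -44.9   19. ]
 [ 476.1  -67.4   19. ]
 [ 465.1 -109.    19. ]] [92.  44.1 92.  43. ] [426.  -77.2  19. ]
-0.24238403895051322
```

The phone is centred at about (427.7, -77.7) with yaw -0.242 and measures 94 x 45 mm at mid height, so it is the right size. I'll descend and grip.

Emit:
{"op": "arm_command", "data": {
  "deltas": [
    {"xyz":[0.001,-0.002,-0.03],"turn":[0,0,0.018]},
    {"xyz":[0,0,-0.04],"turn":[0,0,0]},
    {"xyz":[0,0,-0.04],"turn":[0,0,0]},
    {"xyz":[0,0,-0.025],"turn":[0,0,0]},
    {"xyz":[0,0,-0.015],"turn":[0,0,0]},
    {"xyz":[0,0,-0.006],"turn":[0,0,0]},
    {"xyz":[0,0,0],"turn":[0,0,0]},
    {"xyz":[0,0,0],"turn":[0,0,0]}
  ]
}}

```text
clock: 14.38
eef_pos: [427.8, -77.8, 19.8]
eef_rot: [-3.142, 0.001, 2.9]
wrist_force: [-0.3, 0.3, 0.7]
finger_gap: 93.8
```

Emit:
{"op": "arm_command", "data": {
  "deltas": [
    {"xyz":[0,0,0],"turn":[0,0,0]},
    {"xyz":[0,0,0],"turn":[0,0,0]},
    {"xyz":[0,0,0],"turn":[0,0,0]},
    {"xyz":[0,0,0],"turn":[0,0,0]},
    {"xyz":[0,0,0],"turn":[0,0,0]},
    {"xyz":[0,0,0],"turn":[0,0,0]},
    {"xyz":[0,0,0],"turn":[0,0,0]},
    {"xyz":[0,0,0],"turn":[0,0,0]}
  ],
  "gripper": 1,
  "force": 20
}}

```text
clock: 15.38
eef_pos: [427.3, -77.7, 19.0]
eef_rot: [3.142, -0.0, 2.9]
wrist_force: [-0.8, 0.5, 0.6]
finger_gap: 17.5
```

The gap is 17.5 mm, so the phone isn't between the pads. I'll look.

```bash
python3 - <<'E'
from cell import *
from h import *
s=read_state();c=camera("wrist");im=c["color"];print(s["eef_pos"],s["finger_gap"],s["wrist_force"])
cv2.imwrite("pics/w10.png",im[:,:,::-1])
c=camera("top");cv2.imwrite("pics/t10.png",cv2.resize(c["color"][180:300,260:460][:,:,::-1],(800,480),interpolation=2))
E
```

```text
[427.3384476  -77.70765726  19.04282756] 17.52680635521698 [-0.7929836   0.53006323  0.59221267]
```

View pics/w10.png

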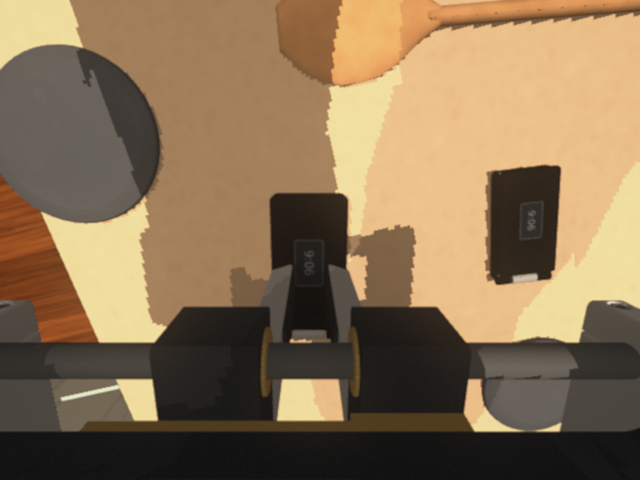

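View pics/t10.png

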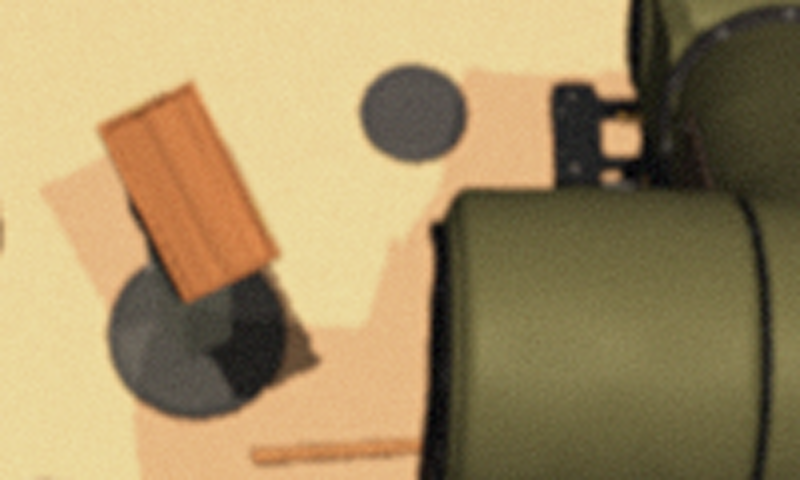

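Emit:
{"op": "arm_command", "data": {
  "deltas": [
    {"xyz":[0,0,0],"turn":[0,0,0]}
  ]
}}

```text
clock: 15.6
eef_pos: [427.3, -77.7, 19.1]
eef_rot: [-3.142, -0.0, 2.9]
wrist_force: [-0.1, -0.3, 0.8]
finger_gap: 1.5
```

```bash
python3 - <<'E'
from cell import *
from h import *
s=read_state();c=camera("wrist");im=c["color"];print(s["eef_pos"],s["finger_gap"],s["wrist_force"])
cv2.imwrite("pics/w11.png",cv2.resize(np.clip(im[170:370,210:410].astype(float)*2,0,255).astype(np.uint8)[:,:,::-1],(600,600),interpolation=2))
c=camera("scene");cv2.imwrite("pics/s11.png",cv2.resize(c["color"][130:280,320:480][:,:,::-1],(640,600),interpolation=2))
E
```

```text
[427.34445175 -77.72290652  19.05249687] 1.5032357615902314 [-0.07456923 -0.26688023  0.78164675]
```

View pics/w11.png

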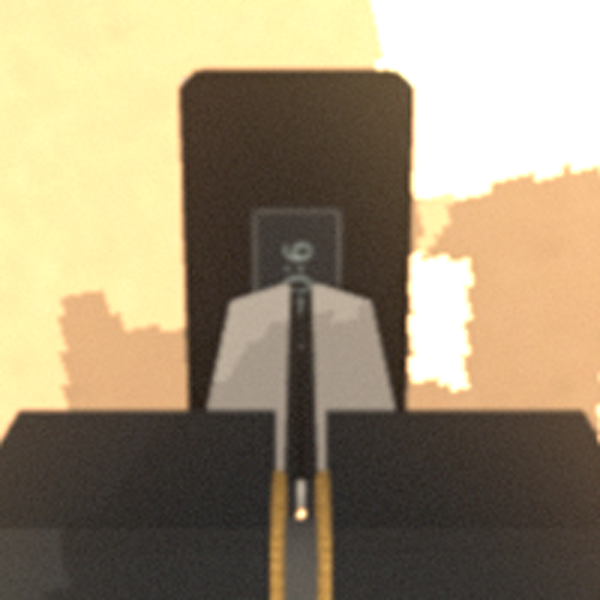

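View pics/s11.png

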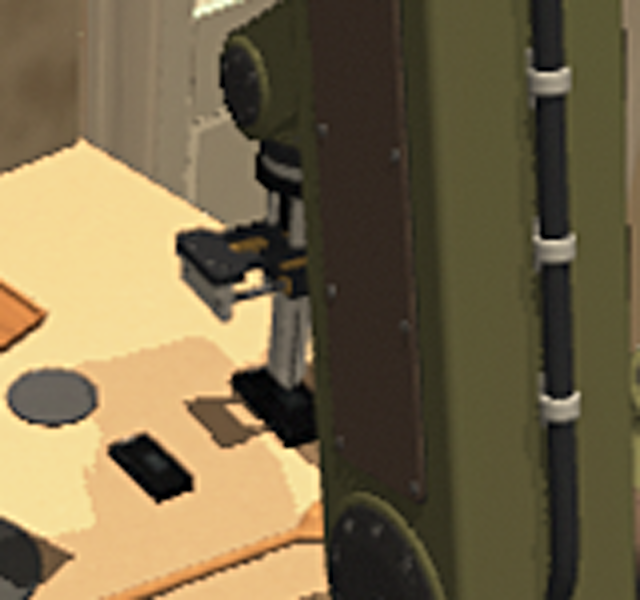

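```bash
python3 - <<'E'
from h import *
im=cv2.imread("pics/s2.png")
cv2.imwrite("pics/s2c.png",cv2.resize(np.clip(im[210:265,335:415].astype(float)*1.6,0,255).astype(np.uint8),None,fx=9,fy=9,interpolation=2))
from cell import *
c=camera("scene")
def box(x,y,yaw,L,W,H):
    P=[]
    for z in(0,H):
        for a,b in((1,1),(1,-1),(-1,-1),(-1,1)):
            P.append([x+a*L/2*np.cos(yaw)-b*W/2*np.sin(yaw),y+a*L/2*np.sin(yaw)+b*W/2*np.cos(yaw),z])
    return proj(c,P)
for H in (8,19): print(H,((box(427.7,-77.7,-.242,95,46,H)-[335,210])*9).round(0).tolist())
w=camera("wrist")
A=wristcam(w,dict(eef_pos=np.array([426.45,-75.70,175.30]),eef_rot=np.array([3.14158,.0005,2.88187])))
B=wristcam(w,dict(eef_pos=np.array([427.34,-77.72,19.05]),eef_rot=np.array([3.1415,0,2.900])))
def tri(a,b):
    o1,d1=ray(A,a);o2,d2=ray(B,b);M=np.c_[d1,-d2];t=np.linalg.lstsq(M,o2-o1,rcond=None)[0];p=o1+d1*t[0];q=o2+d2*t[1];return (p+q)/2,np.linalg.norm(p-q)
print(tri((285.7,177.6),(270.7,193.3)),tri((329.1,177.6),(347.3,193.3)),tri((298.8,203.3),(294,239.3)),tri((316.2,203.3),(324,239.3)))
E
```

```text
8 [[375.0, 152.0], [486.0, 121.0], [622.0, 266.0], [507.0, 299.0], [376.0, 134.0], [487.0, 103.0], [624.0, 248.0], [509.0, 281.0]]
19 [[375.0, 152.0], [486.0, 121.0], [622.0, 266.0], [507.0, 299.0], [378.0, 109.0], [490.0, 79.0], [627.0, 223.0], [511.0, 256.0]]
(array([376.09088304, -88.52429093,   8.78108334]), np.float64(0.59209840734464)) (array([388.93294519, -43.71541746,  -5.32624376]), np.float64(0.7653279455872616)) (array([405.31105854, -81.86187677,  13.48062901]), np.float64(0.15378714481192438)) (array([410.41655929, -64.35088881,  10.48715949]), np.float64(0.05953248554787493))
```

View pics/s2c.png

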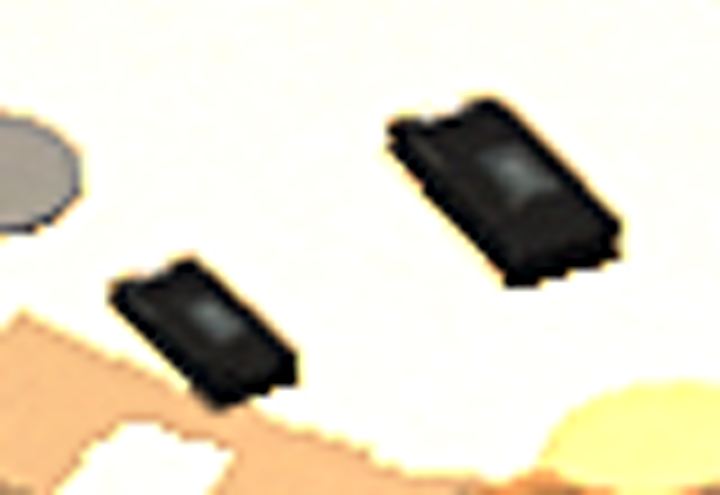

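The fingers shut over the phone without touching it, so either the phone is lower than expected or the tips are higher. I'll probe gently downward, 1 mm at a time, with the fingers shut.

Emit:
{"op": "arm_command", "data": {
  "deltas": [
    {"xyz":[0,0,-0.001],"turn":[0,0,0]},
    {"xyz":[0,0,0],"turn":[0,0,0]}
  ]
}}

```text
clock: 16.05
eef_pos: [427.3, -77.7, 17.9]
eef_rot: [3.142, -0.0, 2.9]
wrist_force: [0.6, 0.9, 0.4]
finger_gap: 0.8
```

Emit:
{"op": "arm_command", "data": {
  "deltas": [
    {"xyz":[0,0,-0.001],"turn":[0,0,0]},
    {"xyz":[0,0,0],"turn":[0,0,0]}
  ]
}}

```text
clock: 16.3
eef_pos: [427.3, -77.7, 17.0]
eef_rot: [-3.142, -0.0, 2.9]
wrist_force: [-0.4, -0.2, 1.2]
finger_gap: 0.3
```

Emit:
{"op": "arm_command", "data": {
  "deltas": [
    {"xyz":[0,0,-0.001],"turn":[0,0,0]},
    {"xyz":[0,0,0],"turn":[0,0,0]}
  ]
}}

```text
clock: 16.55
eef_pos: [427.3, -77.7, 16.0]
eef_rot: [-3.142, -0.0, 2.9]
wrist_force: [0.2, -0.3, 0.0]
finger_gap: 0.6
```

```bash
python3 - <<'E'
from cell import *
from h import *
s=read_state();c=camera("wrist");im=c["color"];print(s["eef_pos"],s["finger_gap"],s["wrist_force"])
cv2.imwrite("pics/w12.png",cv2.resize(np.clip(im[170:370,210:410].astype(float)*2,0,255).astype(np.uint8)[:,:,::-1],(600,600),interpolation=2))
E
```

```text
[427.30116091 -77.70068489  15.97136917] 0.606383519546195 [ 0.22076272 -0.31240425  0.01724537]
```

View pics/w12.png

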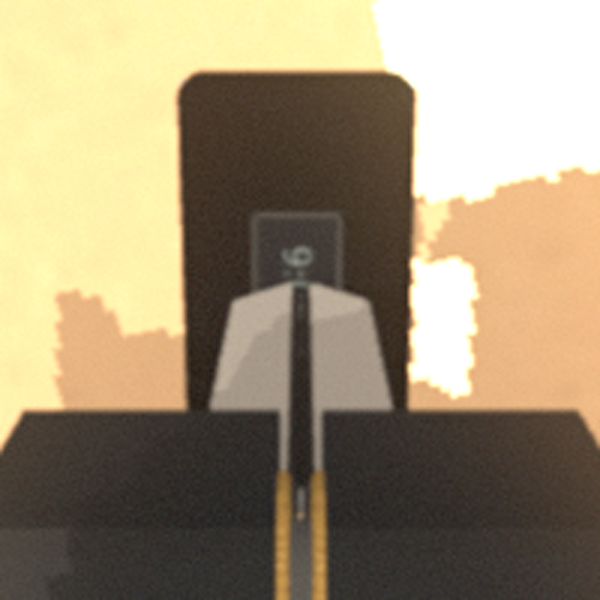

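The fingertip gap of 169 px for 94 mm puts the visible tips at a depth of about 187 mm, which suggests they sit higher than the spec says. I'll keep probing and watch the force.

Emit:
{"op": "arm_command", "data": {
  "deltas": [
    {"xyz":[0,0,-0.001],"turn":[0,0,0]},
    {"xyz":[0,0,-0.001],"turn":[0,0,0]}
  ]
}}

```text
clock: 16.85
eef_pos: [427.3, -77.7, 14.0]
eef_rot: [-3.142, -0.0, 2.9]
wrist_force: [-0.3, -0.2, -0.8]
finger_gap: 0.7
```

Emit:
{"op": "arm_command", "data": {
  "deltas": [
    {"xyz":[0,0,-0.001],"turn":[0,0,0]}
  ]
}}

```text
clock: 16.98
eef_pos: [427.3, -77.7, 13.0]
eef_rot: [-3.142, -0.0, 2.9]
wrist_force: [0.7, -0.1, -0.1]
finger_gap: 0.5
```

Emit:
{"op": "arm_command", "data": {
  "deltas": [
    {"xyz":[0,0,-0.001],"turn":[0,0,0]}
  ]
}}

```text
clock: 17.1
eef_pos: [427.4, -77.7, 12.0]
eef_rot: [-3.142, 0.0, 2.9]
wrist_force: [-1.2, 0.7, -0.2]
finger_gap: 0.3
```

Emit:
{"op": "arm_command", "data": {
  "deltas": [
    {"xyz":[0,0,-0.001],"turn":[0,0,0]}
  ]
}}

```text
clock: 17.23
eef_pos: [427.4, -77.7, 11.0]
eef_rot: [-3.142, -0.0, 2.9]
wrist_force: [-0.5, -0.3, 0.4]
finger_gap: 0.3
```

Emit:
{"op": "arm_command", "data": {
  "deltas": [
    {"xyz":[0,0,-0.001],"turn":[0,0,0]}
  ]
}}

```text
clock: 17.35
eef_pos: [427.3, -77.7, 10.0]
eef_rot: [-3.142, -0.0, 2.9]
wrist_force: [-0.0, -0.8, 0.4]
finger_gap: 0.5
```

Emit:
{"op": "arm_command", "data": {
  "deltas": [
    {"xyz":[0,0,-0.001],"turn":[0,0,0]}
  ]
}}

```text
clock: 17.48
eef_pos: [427.4, -77.7, 9.0]
eef_rot: [-3.142, 0.0, 2.9]
wrist_force: [-1.1, 0.1, -0.1]
finger_gap: 0.5
```

Emit:
{"op": "arm_command", "data": {
  "deltas": [
    {"xyz":[0,0,-0.001],"turn":[0,0,0]}
  ]
}}

```text
clock: 17.6
eef_pos: [427.3, -77.7, 8.0]
eef_rot: [-3.142, -0.0, 2.9]
wrist_force: [0.9, -0.4, 0.4]
finger_gap: 0.6
```

Emit:
{"op": "arm_command", "data": {
  "deltas": [
    {"xyz":[0,0,-0.001],"turn":[0,0,0]}
  ]
}}

```text
clock: 17.73
eef_pos: [427.4, -77.7, 7.1]
eef_rot: [3.142, 0.0, 2.9]
wrist_force: [-3.7, 1.2, 14.5]
finger_gap: 0.2
```

Emit:
{"op": "arm_command", "data": {
  "deltas": [
    {"xyz":[0,0,-0.001],"turn":[0,0,0]}
  ]
}}

```text
clock: 17.85
eef_pos: [427.5, -77.8, 7.0]
eef_rot: [-3.142, 0.0, 2.9]
wrist_force: [-10.5, 2.7, 32.4]
finger_gap: 0.3
```

Emit:
{"op": "arm_command", "data": {
  "deltas": [
    {"xyz":[0,0,-0.0005],"turn":[0,0,0]}
  ]
}}

```text
clock: 17.98
eef_pos: [427.5, -77.8, 6.9]
eef_rot: [-3.141, 0.0, 2.9]
wrist_force: [-13.4, 2.9, 35.7]
finger_gap: 0.2
```

Contact came at a TCP z of 7.2 on the 19 mm phone, so the real tips sit about 12 mm behind the TCP. I'll back off, open and look again.

Emit:
{"op": "arm_command", "data": {
  "deltas": [
    {"xyz":[0,0,0.01],"turn":[0,0,0]},
    {"xyz":[0,0,0.04],"turn":[0,0,0]},
    {"xyz":[0,0,0.04],"turn":[0,0,0]},
    {"xyz":[0,0,0],"turn":[0,0,0]},
    {"xyz":[0,0,0],"turn":[0,0,0]},
    {"xyz":[0,0,0],"turn":[0,0,0]},
    {"xyz":[0,0,0],"turn":[0,0,0]},
    {"xyz":[0,0,0],"turn":[0,0,0]}
  ],
  "gripper": 0
}}

```text
clock: 18.98
eef_pos: [427.2, -77.7, 95.2]
eef_rot: [3.142, -0.001, 2.9]
wrist_force: [-0.2, -0.8, 0.1]
finger_gap: 76.8
```

```bash
python3 - <<'E'
from cell import *
from h import *
s=read_state();c=wristcam(camera("wrist"),s);im=c["color"];print(s["eef_pos"],s["eef_rot"],s["finger_gap"],s["wrist_force"])
cv2.imwrite("pics/w13.png",im[:,:,::-1])
cv2.imwrite("pics/w13c.png",cv2.resize(np.clip(im[160:320,240:380].astype(float)*1.8,0,255).astype(np.uint8)[:,:,::-1],None,fx=3.7,fy=3.7,interpolation=2))
E
```

```text
[427.19479306 -77.67893069  95.16184071] [ 3.14157421e+00 -7.67838025e-04  2.89976585e+00] 76.76920608343232 [-0.23229765 -0.82411503  0.09303485]
```

View pics/w13.png

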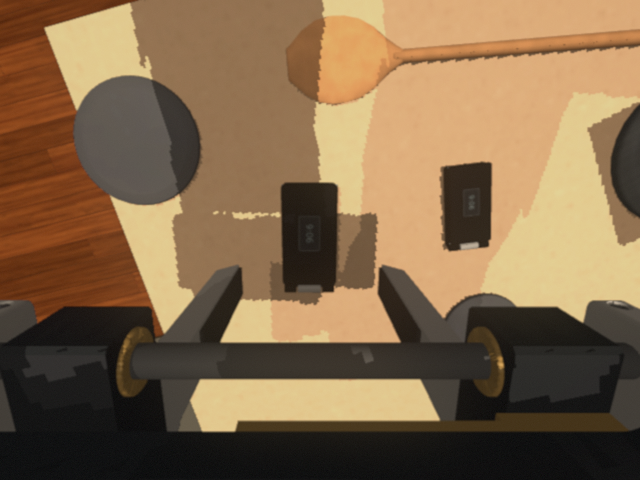

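View pics/w13c.png

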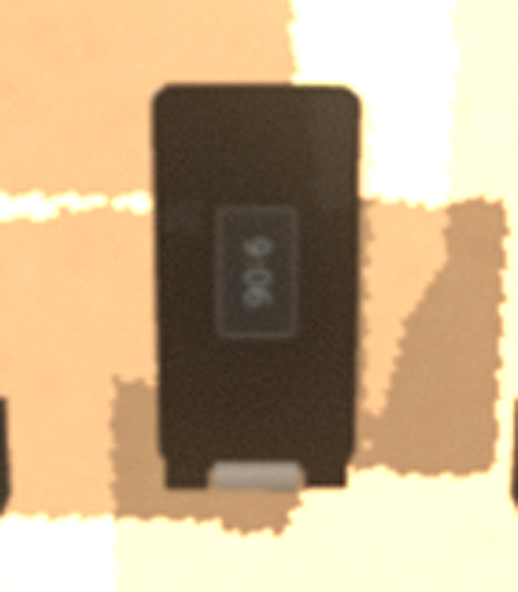

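The phone hasn't moved and is square and centred, at columns 282–337 and rows 183–292. I'll descend to a TCP z of about -1, where the tips overlap the phone's top by about 8 mm.

Emit:
{"op": "arm_command", "data": {
  "deltas": [
    {"xyz":[0,0,-0.03],"turn":[0,0,0]},
    {"xyz":[0,0,-0.035],"turn":[0,0,0]},
    {"xyz":[0,0,-0.02],"turn":[0,0,0]},
    {"xyz":[0,0,-0.006],"turn":[0,0,0]},
    {"xyz":[0,0,-0.003],"turn":[0,0,0]},
    {"xyz":[0,0,0],"turn":[0,0,0]}
  ]
}}

```text
clock: 19.77
eef_pos: [427.7, -77.8, 2.1]
eef_rot: [-3.142, 0.001, 2.9]
wrist_force: [-0.7, -0.1, 0.6]
finger_gap: 94.3
```

Emit:
{"op": "arm_command", "data": {
  "deltas": [
    {"xyz":[0,0,-0.002],"turn":[0,0,0]},
    {"xyz":[0,0,0],"turn":[0,0,0]}
  ]
}}

```text
clock: 20.02
eef_pos: [427.5, -77.7, -0.3]
eef_rot: [-3.142, 0.0, 2.9]
wrist_force: [-0.2, -0.1, 1.1]
finger_gap: 94.2
```

Emit:
{"op": "arm_command", "data": {
  "deltas": [
    {"xyz":[0,0,0],"turn":[0,0,0]},
    {"xyz":[0,0,0],"turn":[0,0,0]},
    {"xyz":[0,0,0],"turn":[0,0,0]},
    {"xyz":[0,0,0],"turn":[0,0,0]},
    {"xyz":[0,0,0],"turn":[0,0,0]},
    {"xyz":[0,0,0],"turn":[0,0,0]},
    {"xyz":[0,0,0],"turn":[0,0,0]},
    {"xyz":[0,0,0],"turn":[0,0,0]}
  ],
  "gripper": 1,
  "force": 20
}}

```text
clock: 21.02
eef_pos: [427.3, -77.7, -0.5]
eef_rot: [-3.142, -0.0, 2.9]
wrist_force: [-0.4, -0.4, -0.2]
finger_gap: 46.2
```

```bash
python3 - <<'E'
from cell import *
from h import *
s=read_state();c=camera("wrist");im=c["color"];print(s["eef_pos"],s["finger_gap"],s["wrist_force"])
cv2.imwrite("pics/w14.png",cv2.resize(np.clip(im[170:370,210:410].astype(float)*2,0,255).astype(np.uint8)[:,:,::-1],(600,600),interpolation=2))
E
```

```text
[427.33649636 -77.71977253  -0.4619351 ] 46.17955867171259 [-0.36191289 -0.35126729 -0.2077394 ]
```

View pics/w14.png

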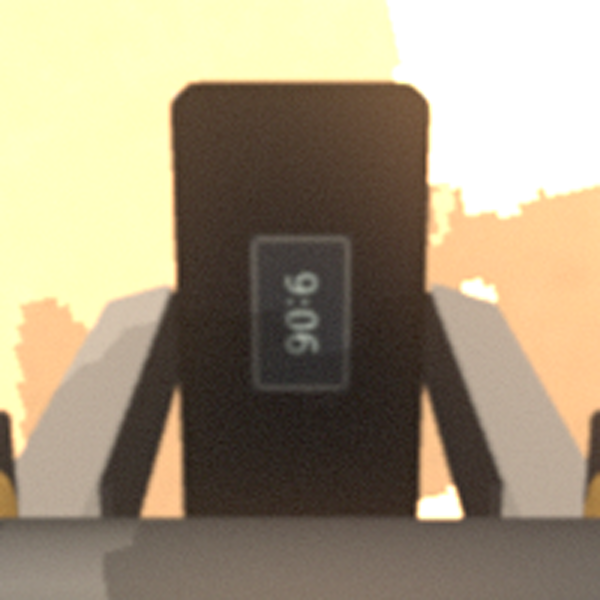

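The phone is gripped with a gap of 46.2 mm. I'll lift it and check.

Emit:
{"op": "arm_command", "data": {
  "deltas": [
    {"xyz":[0,0,0.01],"turn":[0,0,0]},
    {"xyz":[0,0,0.025],"turn":[0,0,0]},
    {"xyz":[0,0,0.035],"turn":[0,0,0]},
    {"xyz":[0,0,0.04],"turn":[0,0,0]},
    {"xyz":[0,0,0.04],"turn":[0,0,0]},
    {"xyz":[0,0,0.04],"turn":[0,0,0]},
    {"xyz":[0,0,0.04],"turn":[0,0,0]},
    {"xyz":[0,0,0.04],"turn":[0,0,0]},
    {"xyz":[0,0,0.03],"turn":[0,0,0]},
    {"xyz":[0,0,0.01],"turn":[0,0,0]},
    {"xyz":[0,0,0],"turn":[0,0,0]},
    {"xyz":[0,0,0],"turn":[0,0,0]}
  ]
}}

```text
clock: 22.58
eef_pos: [427.0, -77.6, 308.3]
eef_rot: [3.142, -0.002, 2.9]
wrist_force: [0.4, -1.1, -1.4]
finger_gap: 45.9
```

```bash
python3 - <<'E'
from cell import *
from h import *
s=read_state();c=camera("wrist");im=c["color"];print(s["eef_pos"],s["eef_rot"],s["finger_gap"],s["wrist_force"],s["joints"].round(2))
cv2.imwrite("pics/w15.png",im[:,:,::-1])
E
```

```text
[426.9920999  -77.62071596 308.33731268] [ 3.14153598e+00 -1.92812409e-03  2.89981806e+00] 45.916485621168945 [ 0.40212228 -1.137891   -1.38704974] [-0.26 -0.03  1.63  0.    1.54 -1.59]
```

View pics/w15.png

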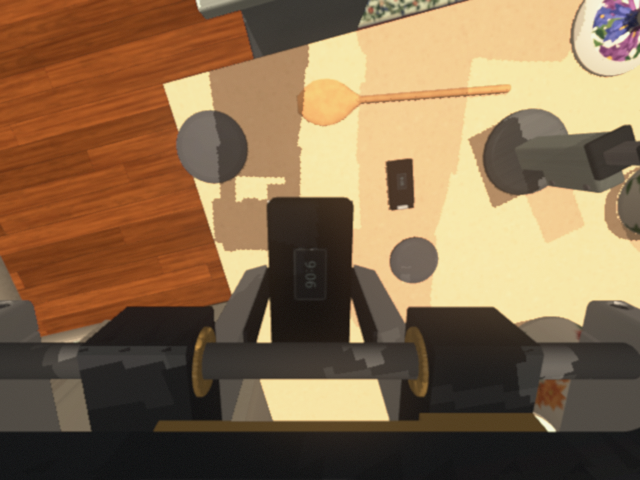

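Emit:
{"op": "arm_command", "data": {
  "deltas": [
    {"xyz":[0,0.025,0],"turn":[0,0,0.054]},
    {"xyz":[0,0.036,0],"turn":[0,0,0.054]},
    {"xyz":[0,0.036,0],"turn":[0,0,0.054]},
    {"xyz":[0,0.036,0],"turn":[0,0,0.054]},
    {"xyz":[0,0.036,0],"turn":[0,0,0.054]},
    {"xyz":[0,0.036,0],"turn":[0,0,0.054]},
    {"xyz":[0,0.036,0],"turn":[0,0,0.054]},
    {"xyz":[0,0.036,0],"turn":[0,0,0.054]},
    {"xyz":[0.003,0.038,0],"turn":[0,0,0.054]},
    {"xyz":[0,0,0],"turn":[0.0211,-0.0847,0]},
    {"xyz":[0,0,0],"turn":[0.0211,-0.0847,0]},
    {"xyz":[0,0,0],"turn":[0.0211,-0.0847,0]}
  ]
}}

```text
clock: 24.12
eef_pos: [430.2, 237.3, 308.6]
eef_rot: [-3.141, 0.263, -2.897]
wrist_force: [0.6, 0.3, -1.4]
finger_gap: 45.9
```

Emit:
{"op": "arm_command", "data": {
  "deltas": [
    {"xyz":[0,0,0],"turn":[0,0,0]},
    {"xyz":[0,0,0],"turn":[0,0,0]},
    {"xyz":[0,0,0],"turn":[0,0,0]},
    {"xyz":[0,0,0],"turn":[0,0,0]}
  ]
}}

```text
clock: 24.62
eef_pos: [430.6, 237.3, 309.3]
eef_rot: [-3.141, 0.261, -2.898]
wrist_force: [-0.5, 0.6, -1.1]
finger_gap: 45.9
```

```bash
python3 - <<'E'
from cell import *
from h import *
from scipy.spatial.transform import Rotation as Ro
s=read_state();c=camera("wrist");im=c["color"];print(s["eef_pos"],s["eef_rot"],s["finger_gap"],s["wrist_force"],s["joints"].round(2),s["qd"].round(3))
R=Ro.from_euler('xyz',s["eef_rot"]).as_matrix();print(R.round(4))
a=.2445;n=np.array([-np.sin(.2618)*np.cos(a),-np.sin(.2618)*np.sin(a),np.cos(.2618)]);xt=np.array([np.cos(.2618)*np.cos(a),np.cos(.2618)*np.sin(a),np.sin(.2618)])
print("want",-xt,-n)
cv2.imwrite("pics/w16.png",im[:,:,::-1])
c=camera("scene");cv2.imwrite("pics/s16.png",cv2.resize(c["color"][80:320,200:440][:,:,::-1],(600,600)))
E
```

```text
[430.5698751  237.25629134 309.2555506 ] [-3.14145652  0.26075134 -2.89764536] 45.87867222978871 [-0.53830732  0.63311165 -1.11878217] [ 0.46 -0.06  1.68 -0.06  1.27 -1.34] [ 0.001 -0.004  0.003 -0.001 -0.002  0.   ]
[[-9.376e-01 -2.415e-01  2.502e-01]
 [-2.334e-01  9.704e-01  6.210e-02]
 [-2.578e-01 -1.000e-04 -9.662e-01]]
want [-0.93719757 -0.23382281 -0.25881964] [ 0.25112195  0.06265279 -0.96592567]
```

View pics/w16.png

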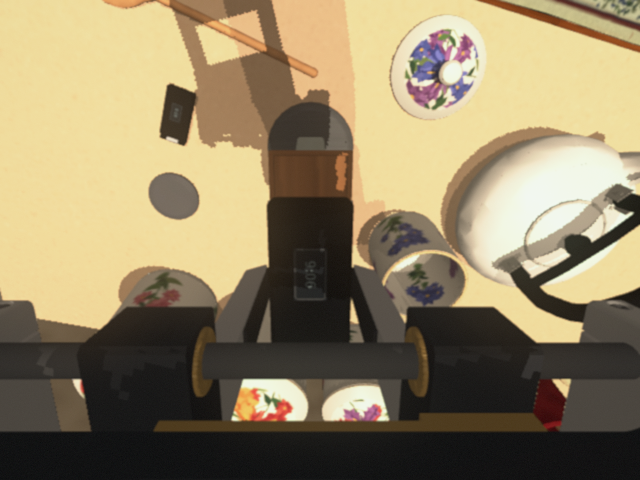

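View pics/s16.png

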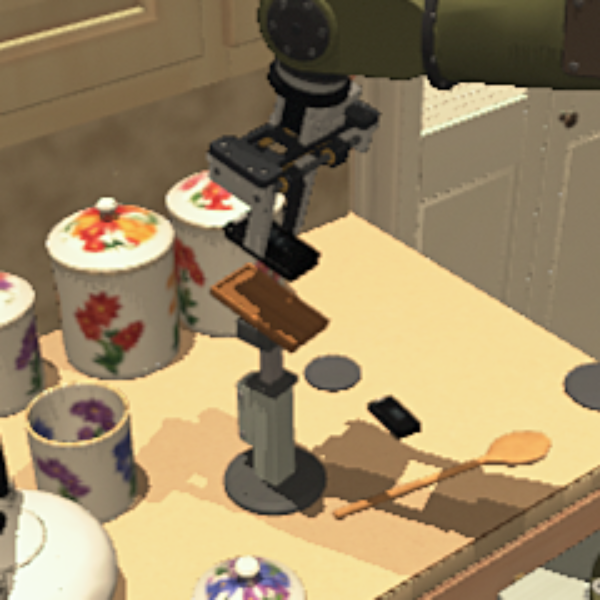

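```bash
python3 - <<'E'
from cell import *
from h import *
s=read_state();c=wristcam(camera("wrist"),s);im=c["color"]
O=np.array([430.8,237.8,243.]);a=.2445;t=.2618
xt=np.array([np.cos(t)*np.cos(a),np.cos(t)*np.sin(a),np.sin(t)]);yt=np.array([-np.sin(a),np.cos(a),0]);n=np.cross(xt,yt)
for x,y,z in[(-57,-31,4),(-57,31,4),(-53,-27,4),(-53,27,4)]: print(proj(c,O+x*xt+y*yt+z*n).round(1))
# phone near end, at underside & top
P=s["eef_pos"]
for d in (-1,0,1):
  for z in (0,19): print(d,z,proj(c,P+(d-47.5)*xt+z*n).round(1))
cv2.imwrite("pics/w17.png",cv2.resize(im[100:220,250:370][:,:,::-1],(600,600),interpolation=2))
E
```

```text
[[266.6 148.5]]
[[352.8 148.6]]
[[272.3 154.3]]
[[347.1 154.3]]
-1 0 [[308.8 193.7]]
-1 19 [[308.7 198.1]]
0 0 [[308.8 195.5]]
0 19 [[308.7 200.1]]
1 0 [[308.8 197.2]]
1 19 [[308.7 202. ]]
```

View pics/w17.png

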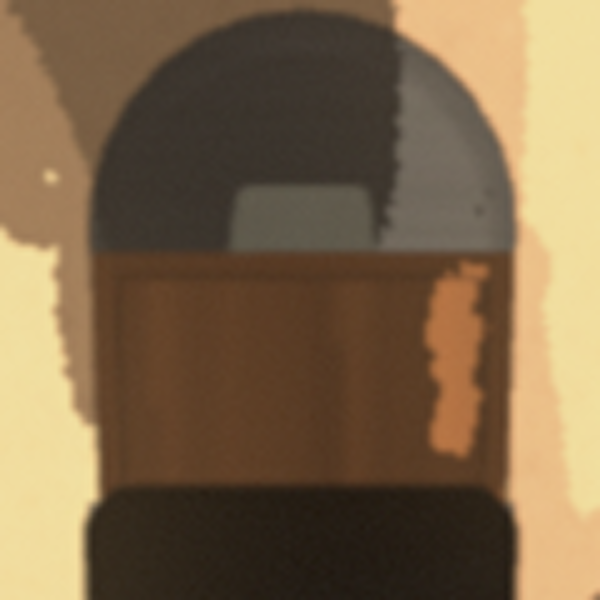

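Alignment is good laterally and lengthwise. I'll lower the phone, slowly near contact.

Emit:
{"op": "arm_command", "data": {
  "deltas": [
    {"xyz":[0,0,-0.02],"turn":[0,0,0]},
    {"xyz":[0,0,-0.02],"turn":[0,0,0]},
    {"xyz":[0,0,-0.012],"turn":[0,0,0]},
    {"xyz":[0,0,-0.006],"turn":[0,0,0]},
    {"xyz":[0,0,0],"turn":[0,0,0]},
    {"xyz":[0,0,0],"turn":[0,0,0]},
    {"xyz":[0,0,0],"turn":[0,0,0]}
  ]
}}

```text
clock: 25.65
eef_pos: [430.5, 237.4, 252.0]
eef_rot: [3.141, 0.263, -2.897]
wrist_force: [0.6, 0.7, -0.5]
finger_gap: 45.3
```

```bash
python3 - <<'E'
from cell import *
from h import *
s=read_state();c=camera("wrist");im=c["color"];print(s["eef_pos"],s["wrist_force"])
cv2.imwrite("pics/w18.png",cv2.resize(im[140:260,250:370][:,:,::-1],(600,600),interpolation=2))
E
```

```text
[430.47418147 237.35780788 251.98688801] [ 0.61791702  0.71355303 -0.52444046]
```

View pics/w18.png

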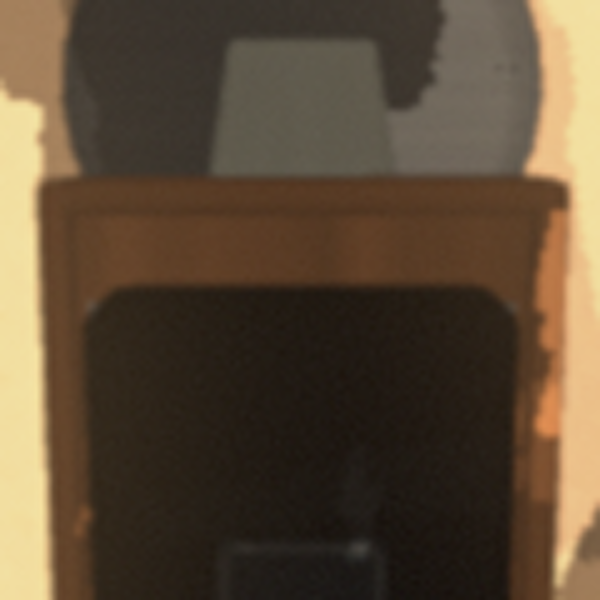

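Emit:
{"op": "arm_command", "data": {
  "deltas": [
    {"xyz":[0,0.0005,-0.003],"turn":[0,0,0]},
    {"xyz":[0,0,-0.003],"turn":[0,0,0]},
    {"xyz":[0,0,0],"turn":[0,0,0]}
  ]
}}

```text
clock: 26.08
eef_pos: [430.2, 237.7, 245.2]
eef_rot: [-3.141, 0.261, -2.897]
wrist_force: [0.0, -0.5, -1.1]
finger_gap: 45.3
```

Emit:
{"op": "arm_command", "data": {
  "deltas": [
    {"xyz":[0,0,-0.001],"turn":[0,0,0]},
    {"xyz":[0,0,0],"turn":[0,0,0]}
  ]
}}

```text
clock: 26.32
eef_pos: [430.3, 237.8, 244.5]
eef_rot: [-3.142, 0.262, -2.897]
wrist_force: [-0.2, 0.8, -0.4]
finger_gap: 45.8
```

Emit:
{"op": "arm_command", "data": {
  "deltas": [
    {"xyz":[0,0,-0.0007],"turn":[0,0,0]},
    {"xyz":[0,0,0],"turn":[0,0,0]}
  ]
}}

```text
clock: 26.58
eef_pos: [430.3, 237.8, 243.8]
eef_rot: [-3.142, 0.262, -2.897]
wrist_force: [-0.1, -0.5, -0.9]
finger_gap: 45.9
```

Emit:
{"op": "arm_command", "data": {
  "deltas": [
    {"xyz":[0,0,-0.0005],"turn":[0,0,0]},
    {"xyz":[0,0,0],"turn":[0,0,0]}
  ]
}}

```text
clock: 26.82
eef_pos: [430.3, 237.8, 243.3]
eef_rot: [-3.142, 0.262, -2.897]
wrist_force: [0.3, -0.8, -1.1]
finger_gap: 45.6
```

Emit:
{"op": "arm_command", "data": {
  "deltas": [
    {"xyz":[0,0,-0.0005],"turn":[0,0,0]},
    {"xyz":[0,0,0],"turn":[0,0,0]}
  ]
}}

```text
clock: 27.08
eef_pos: [430.3, 237.8, 242.8]
eef_rot: [-3.142, 0.262, -2.897]
wrist_force: [-0.5, 0.5, -1.6]
finger_gap: 46.0
```

Emit:
{"op": "arm_command", "data": {
  "deltas": [
    {"xyz":[0,0,-0.0005],"turn":[0,0,0]},
    {"xyz":[0,0,0],"turn":[0,0,0]}
  ]
}}

```text
clock: 27.32
eef_pos: [430.3, 237.8, 242.3]
eef_rot: [-3.142, 0.262, -2.897]
wrist_force: [0.3, 0.3, -0.7]
finger_gap: 45.7
```

Emit:
{"op": "arm_command", "data": {
  "deltas": [
    {"xyz":[0,0,-0.0005],"turn":[0,0,0]},
    {"xyz":[0,0,0],"turn":[0,0,0]}
  ]
}}

```text
clock: 27.58
eef_pos: [430.4, 237.8, 242.0]
eef_rot: [3.142, 0.262, -2.897]
wrist_force: [-1.1, 0.3, 0.7]
finger_gap: 45.5
```

Emit:
{"op": "arm_command", "data": {
  "deltas": [
    {"xyz":[0,0,-0.0004],"turn":[0,0,0]},
    {"xyz":[0,0,0],"turn":[0,0,0]}
  ]
}}

```text
clock: 27.82
eef_pos: [430.4, 237.8, 241.7]
eef_rot: [3.142, 0.262, -2.897]
wrist_force: [-1.3, -1.1, 3.6]
finger_gap: 45.8
```

```bash
python3 - <<'E'
from cell import *
from h import *
s=read_state();c=camera("wrist");im=c["color"];print(s["eef_pos"],s["wrist_force"],s["moment"])
cv2.imwrite("pics/w19.png",cv2.resize(np.clip(im[140:340,240:380].astype(float)*1.5,0,255).astype(np.uint8)[:,:,::-1],(420,600),interpolation=2))
c=camera("scene");cv2.imwrite("pics/s19.png",cv2.resize(c["color"][160:280,260:360][:,:,::-1],(500,600),interpolation=2))
E
```

```text
[430.39851897 237.81449183 241.71576508] [-1.27703528 -1.11536271  3.56753066] [-0.17006491  0.32829369 -0.11347095]
```

View pics/w19.png

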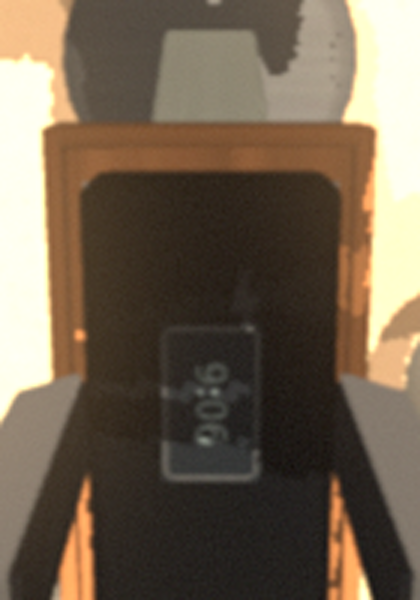

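View pics/s19.png

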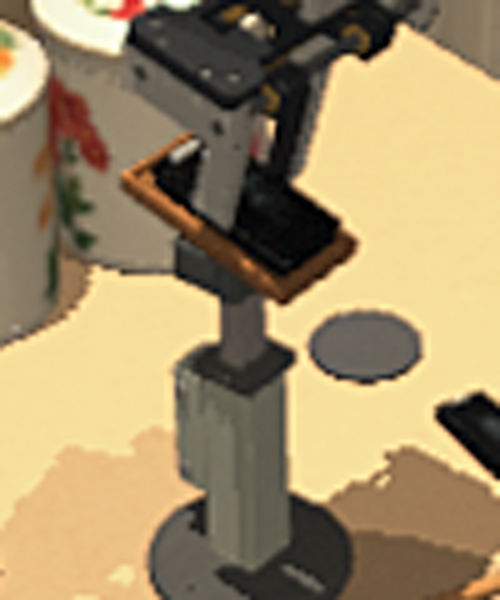

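The phone rests inside the rim with light contact, about 4–5 N. I'll release and withdraw along the tool axis.

Emit:
{"op": "arm_command", "data": {
  "deltas": [
    {"xyz":[0,0,0],"turn":[0,0,0]},
    {"xyz":[0,0,0],"turn":[0,0,0]},
    {"xyz":[0,0,0],"turn":[0,0,0]},
    {"xyz":[0,0,0],"turn":[0,0,0]},
    {"xyz":[0,0,0],"turn":[0,0,0]},
    {"xyz":[0,0,0],"turn":[0,0,0]}
  ],
  "gripper": 0
}}

```text
clock: 28.68
eef_pos: [430.3, 237.8, 241.4]
eef_rot: [-3.142, 0.262, -2.897]
wrist_force: [0.5, -0.2, -0.1]
finger_gap: 93.8
```

Emit:
{"op": "arm_command", "data": {
  "deltas": [
    {"xyz":[-0.0025,-0.0006,0.0097],"turn":[0,0,0]},
    {"xyz":[-0.005,-0.0012,0.0193],"turn":[0,0,0]},
    {"xyz":[-0.0075,-0.0019,0.029],"turn":[0,0,0]},
    {"xyz":[-0.0075,-0.0019,0.029],"turn":[0,0,0]},
    {"xyz":[-0.0075,-0.0019,0.029],"turn":[0,0,0]},
    {"xyz":[0,0,0],"turn":[0,0,0]},
    {"xyz":[0,0,0],"turn":[0,0,0]},
    {"xyz":[0,0,0],"turn":[0,0,0]}
  ]
}}

```text
clock: 29.68
eef_pos: [400.3, 230.2, 356.4]
eef_rot: [-3.141, 0.26, -2.897]
wrist_force: [0.1, -0.5, -0.4]
finger_gap: 94.0
```

```bash
python3 - <<'E'
from cell import *
from h import *
s=read_state();c=wristcam(camera("wrist"),s);im=c["color"];print(s["eef_pos"],s["wrist_force"],s["finger_gap"])
cv2.imwrite("pics/w20.png",im[:,:,::-1])
cv2.imwrite("pics/w20c.png",cv2.resize(np.clip(im[100:320,240:380].astype(float)*1.5,0,255).astype(np.uint8)[:,:,::-1],(382,600),interpolation=2))
O=np.array([430.8,237.8,243.]);a=.2445;t=.2618
xt=np.array([np.cos(t)*np.cos(a),np.cos(t)*np.sin(a),np.sin(t)]);yt=np.array([-np.sin(a),np.cos(a),0]);n=np.cross(xt,yt)
for x,y,z in[(-57,-31,4),(-57,31,4),(57,31,4),(57,-31,4)]: print(proj(c,O+x*xt+y*yt+z*n).round(1))
c=camera("scene");cv2.imwrite("pics/s20.png",cv2.resize(c["color"][130:280,240:390][:,:,::-1],(600,600),interpolation=2))
c=camera("top");cv2.imwrite("pics/t20.png",c["color"][:,:,::-1])
E
```

```text
[400.25764895 230.18520908 356.40653099] [ 0.13225316 -0.48690441 -0.360798  ] 94.04846819370911
[[274.4 170.1]]
[[344.3 170.2]]
[[341.4 290.1]]
[[277.3 290. ]]
```

View pics/w20c.png

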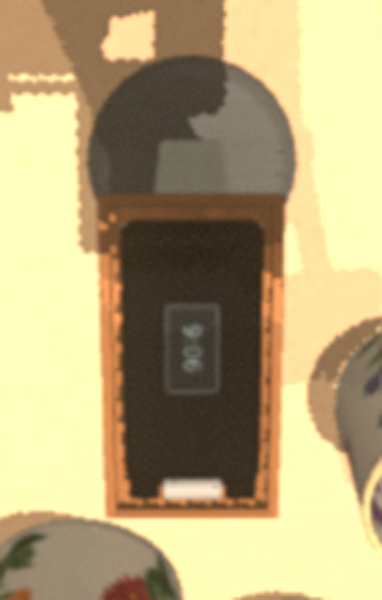

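View pics/s20.png

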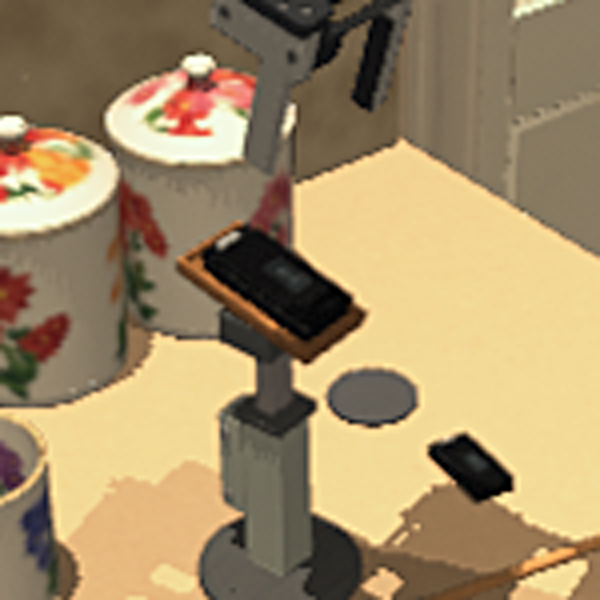

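View pics/t20.png

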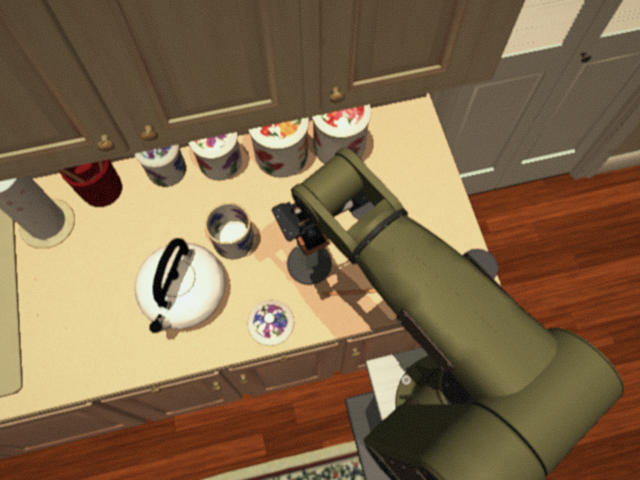

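The phone lies flat inside the rim on all sides. The tray outline, rows 171–290, matches the prediction for z = 243, so the column hasn't moved. I'll hand in.

```bash
python3 - <<'E'
from cell import *
s=read_state();print(s["clock"],s["qd"].round(3),s["wrist_force"])
print(sign_off())
E
```

```text
29.825 [ 0.002 -0.003 -0.005 -0.001  0.002  0.002] [0.78154607 0.0764329  0.17208736]
the job is handed in; nothing more can be done
None
```

I pulled the column up through exactly four clicks, let it down gently onto its catch and let go. The phone is laid lengthwise in the tray, and the job was handed in at 29.8 s.

- **Column:** the clicks came at lifts of about 18, 30, 42 and 54 mm. I went to about 61 mm so the catch was surely under, and saw no rise in pull towards a fifth click. It stands about 56 mm up, with the tray origin at z ≈ 243 mm. The last wrist image, taken after the phone was in, still matches that height.
- **Phone:** the larger of the two phones matched the given size (jaw gap 46 mm). It was set down with about 5 N of contact. The last wrist image shows it flat and clear of the rim on all four sides, and the scene view agrees.
- **A check that disagreed:** my first grip closed over the phone without touching it. The phone was met at TCP z ≈ 7 mm, so the fingertips sit about 12 mm behind the TCP rather than 11 mm ahead of it. Finding that height with shut fingers pressed on the phone, still on the worktop, with up to about 36 N. It was undamaged and unmoved as far as I could see, and I gripped it again using the corrected height.
- **Other things on the worktop:** I saw no sign of contact with any of them, and those visible in the last pictures were in place. The arm hid some of them in the last top view. The arm was clear of the tray and phone at hand-in.

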